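# Clamp the cover of a lab water bath with its slotted plate and wing nut

### The job

Slide the slotted plate under the wing nut on the bath's cover until the stud stands at the end of its slot, and then turn the wing nut clockwise, in short arcs between the two upright hose stubs, until it clamps the plate finger-tight: firmly, but without crushing the gasket by overtightening. Do not knock the hose stubs, and leave the bottle, the wooden box and the beaker where they are.

Things in the scene. Friction and masses are not known exactly. Their poses are not given: they have to be found in the camera images.
- bath: White benchtop water bath, a fixed box 200 mm (its x) by 340 mm (its y) with a flat bare metal cover, top 120 mm above the bench. Origin: centre of its underside, straight below the stud. Hose stubs stand along its x axis; the slotted plate lies on its +y side. The cover rests on a stiff gasket, which gives about 0.06 mm per newton.
- stud_axis (a point): A point on the axis of the fixed upright steel stud (10 mm diameter) at the middle of the cover, 120 mm above the bench. Its axes are those of the bath. The stud reaches 29 mm above this point, inside the wing nut.
- wingnut: Steel wing nut on the stud. Origin on its axis near its lower face, x along the wings, z up. Hub 17 mm across; round it a foot, 30 mm across and 5 mm thick, whose underside lies 0 to 3.5 mm (unknown) below the origin. Clockwise from above lowers it 2 mm per rad; it stays where left. It turns freely at 0.06 N m for 0.8 to 3.1 rad before the foot meets the plate; this must be felt.
- wings (a point): Centre of the wings, 23 mm above the nut's origin, axes as the nut. The wings: a bar 40 mm tip to tip (x), 14 mm thick, flat sides and ends, 12 to 34 mm above the origin, notched in its middle 12 mm above 22 mm; grip across flats or span. After the foot meets the plate, clamping grows by about 30 N per rad, the torque by 0.01 N m per N. Finger-tight is 0.2 to 0.3 N m, about 20 N.
- plate: Loose slotted dark steel plate flat on the cover, 48 mm wide, 6 mm thick, 0.12 kg. Origin at its underside, on the stud axis when fully in (to 1 mm). The slot, 16 mm wide, runs along its y and opens to -y (push it towards -y); closed end 5.5 mm to +y of the origin, arms reach 26 mm to -y. It starts 50 to 70 mm to +y of the stud, turned up to 0.25 rad from the bath's axes.
- plate_grip (a point): Centre of the plate's upright grip block, 12 mm thick (plate's x), 26 mm long (y), 34 mm tall, from 6 to 40 mm above the plate's underside; 66 mm to +y of the plate's origin and 23 mm above it, axes as the plate. It stands on a tail 14 mm wide that ends 80.5 mm to +y of the origin.
- stubs: Two fixed upright steel hose stubs, 12 mm across (barbs and collars to 18 mm), 36 mm from the stud axis on either side along the bath's x, up to 50 mm above the cover. Origin on the stud axis 112 mm above the bench, axes as the bath. Round the nut there is finger room within about 50 degrees of the bath's y axis, either side. Not to be knocked.
- bottle: Amber bottle, 60 mm in diameter, 150 mm tall, standing on the bench; origin at the centre of its underside. To be left alone.
- woodbox: Wooden box 90 by 70 by 60 mm on the bench; origin at the centre of its underside. To be left alone.
- beaker: White beaker 70 mm wide and 90 mm tall on the bench; origin at the centre of its underside. To be left alone.

How it is judged:
By the outcome, as a careful person would: the job done as asked, in the order asked, and still so for the second after the job is handed in, with the robot touching nothing.
It also fails if it takes over 72 s, if anything falls off the work surface, if the arm or the gripper's body presses on something with over 40 N, if the wrist force passes 120 N, or if a joint passes its speed limit or range.

### The arm

A 6-joint arm with a two-finger parallel gripper is mounted at the origin on the work surface. World frame = base frame: x ahead of the robot, y to its left, z up, the work surface at z = 0. Lengths are in m, angles in rad, forces in N, time in s.
With the tool pointing down it reaches from about 0.35 to 0.85 m from the base axis. Payload 8.1 kg.
Tool frame: the origin (TCP) lies between the finger pads; the fingertips stand tips_ahead ahead of it and the grasp point (between the pads) lies 8 mm behind it (tips_ahead is the distance from the TCP to the fingertips, in m); z points along the fingers, x is the direction in which the jaws open and shut, and the axes are right-handed (so a half turn about z gives the same grasp; the last joint's range is limited). The gripper opens to 93 mm and grips with 3 to 60 N. Pads are 15 mm wide; open, the fingers measure 128 mm over their backs; the gripper's body (75 mm by 188 mm) begins 65 mm behind the grasp point.
Start: joints at [1.237, 0.13, 1.488, -0, 1.523, -0.085], TCP at [0.148, 0.582, 0.194] pointing down, gripper open.
Joint ranges: [-2.96, 2.96], [-0.89, 2.26], [0.02, 2.5], [-1.34, 4.48], [0, 2.73], [-2.66, 2.66]. Speed limits (rad/s): [2.39, 2.39, 2.79, 3.14, 3.14, 3.14].

### API

Orientations are given as a rotation vector (axis times angle).
In Python, from plant import * gives the robot as it stands.
- The arm moves only by the tool play_rows, never from a script. Its argument "increments" is a list that holds one entry, the list of rows, each a list of 4 numbers: the shift along the tool's x, y, z in cm, then the turn about the tool's z in rad. A call has 1 to 5 rows; each row is the pose to reach, as a shift and turn from the pose measured when the call began, along the tool's axes at that moment; what a row does not reach only later rows make up. A row lasts 1/10 s, in which the tool goes at most 50 mm and 8.59 degrees, less where a joint would pass 70% of its speed; a pose out of reach is approached as far as the arm can. A call with a gripper value outside its range is refused whole. "jaw" is the finger opening in cm, from 0 to 9.3, set as the call begins (left out, the last holds). The fingers move at their own pace and stop on an object; "squeeze" is the grip in N (left out, the last holds). Time passes only in rows, so rows that repeat a pose let the fingers close. It gives the time, the measured TCP pose, the force and the opening at its end, in the units of the state.
- read_state(): the state, without advancing time (a new reading comes with each control period).
- read_camera(name): name is "scene" or "top" or "wrist"; returns (picture, depth): 480x640x3 uint8, blue, green, red; 480x640 float32, m along the optical axis (not along the pixel's ray), 0 where there is no reading.
- camera_params(name): a dict with "K" (3x3 intrinsics, pixels), "k1" (the pictures are not rectified: a ray, as slopes to the right and down, at radius r is drawn at 1 + k1 r^2 times it, then the intrinsics apply), "eye" and "orientation" of the camera in the world. Camera axes: x right, y up, looking along -z (the intrinsics and any distortion apply to the point x, -y, -z); pixel columns grow to the right and rows downward; lengths in m; the calibration is good to about 2 mm. A picture is of the moment at which its call begins: read the wrist's pose just before it. camera_params takes no time and is no camera call; for the wrist camera it gives the pose at the moment of the call.
- close_job(): hands the job in, once; it reports no verdict.
The state is a dict: "t": time; "q": joint angles; "dq": joint speeds; "joint_torque": joint torques, N m; "tool_pos": TCP position; "orientation": TCP orientation; "force": force on the tool from outside, world axes, zero at the start; "wrist_torque": the same for the moment, N m; "opening": finger opening in m.
Only numpy, scipy, OpenCV 4.12 (cv2) and the standard library are available. Lean on these libraries where they do the work, as an engineer would, in place of code of your own. Each camera call takes 0.05 s, during which the arm holds its last target.

## Working session

There is one attempt and no reset: what is moved stays moved. The work goes in short steps, Python scripts to look and compute and a tool call to move; the robot and the scene stay as the last step left them, time stands still between calls to the robot, and variables do not carry over. Pictures are saved under pics/ and viewed, and the job is handed in when it is done.

Besides the shell and the picture viewer there is one more tool, called after ">>>" as name([rows], argument=value, ...), one row to a line, values as JSON. play_rows: Moves the arm, as the interface text tells. Its arguments: {"type":"object","properties":{"increments":{"type":"array"},"jaw":{"type":"number"},"squeeze":{"type":"number"}},"required":["increments"]}

```bash
ls; mkdir -p pics; python3 - <<'E'
from plant import *
import cv2,numpy as np
s=read_state();print({k:np.round(v,4) if not isinstance(v,str) else v for k,v in s.items()})
for n in ["scene","top","wrist"]:
    p=camera_params(n);print(n,p)
    im,d=read_camera(n);cv2.imwrite(f"pics/{n}0.png",im);np.save(f"{n}0_d.npy",d)
E
```

```text
pics
{'t': np.float64(0.0), 'q': array([ 1.2366,  0.1312,  1.4893, -0.    ,  1.523 , -0.0854]), 'dq': array([ 0.0005,  0.0015,  0.001 ,  0.0019, -0.0002, -0.0002]), 'joint_torque': array([ 9.00000e-04, -5.59859e+01, -4.91744e+01,  7.70000e-02,
        3.57000e-02, -0.00000e+00]), 'tool_pos': array([0.1475, 0.5809, 0.1926]), 'orientation': array([ 2.4790e+00,  1.9281e+00, -2.4000e-03]), 'force': array([-0.3588, -0.0977,  0.2779]), 'wrist_torque': array([0.0646, 0.0308, 0.0373]), 'opening': np.float64(0.0932)}
scene {'K': array([[449.31315604,   0.        , 323.84199254],
       [  0.        , 449.31315604, 245.50204354],
       [  0.        ,   0.        ,   1.        ]]), 'k1': -0.02973782382615287, 'eye': array([ 1.09344523, -0.1033611 ,  0.98076405]), 'orientation': array([0.45928851, 0.37541006, 1.3898547 ])}
top {'K': array([[492.27413784,   0.        , 328.0795848 ],
       [  0.        , 492.27413784, 240.32017349],
       [  0.        ,   0.        ,   1.        ]]), 'k1': -0.016167239663218657, 'eye': array([ 0.41299935, -0.04285905,  1.23802835]), 'orientation': array([ 0.13650012, -0.10363336, -1.55995293])}
wrist {'K': array([[416.811912  ,   0.        , 315.23424663],
       [  0.        , 416.811912  , 237.4045792 ],
       [  0.        ,   0.        ,   1.        ]]), 'k1': -0.07952889958416884, 'eye': array([0.07505141, 0.59919908, 0.38362649]), 'orientation': array([-0.23338056, -0.17979421,  1.31369582])}
```

View pics/scene0.png

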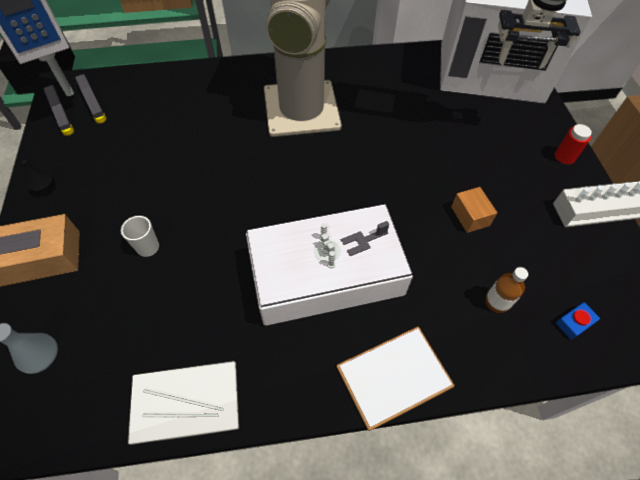

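View pics/top0.png

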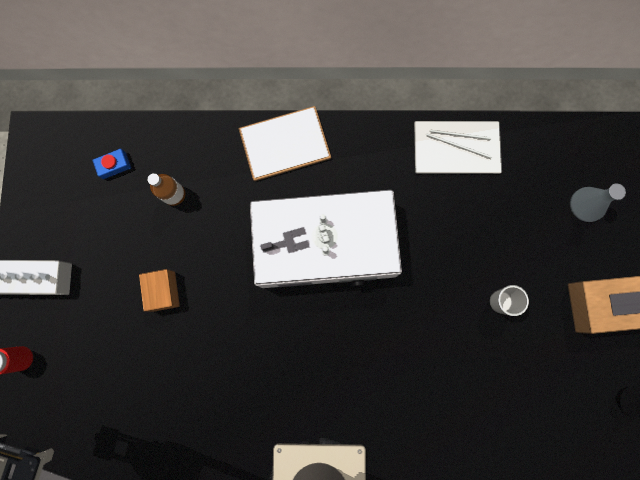

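View pics/wrist0.png

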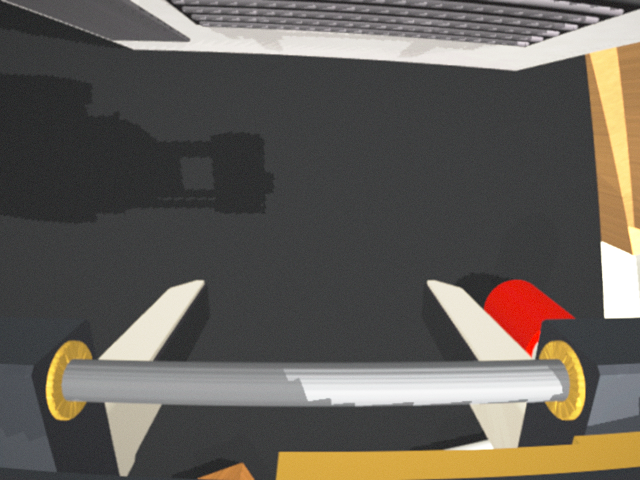

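The top view shows the bath (corners near (251,203), (393,192), (400,273), (256,285)), with the plate at (285,242) and the nut and stubs at x≈325. Next I measure these more precisely.

```bash
cat > h.py <<'E'
import numpy as np,cv2
from scipy.spatial.transform import Rotation as R
def und(p,uv):
    uv=np.atleast_2d(np.float64(uv));K=p["K"]
    d=np.c_[(uv[:,0]-K[0,2])/K[0,0],(uv[:,1]-K[1,2])/K[1,1]]
    x=d.copy()
    for _ in range(20): x=d/(1+p["k1"]*(x**2).sum(1,keepdims=True))
    return x
def rays(p,uv):
    x=und(p,uv);v=np.c_[x[:,0],-x[:,1],-np.ones(len(x))]
    return v@R.from_rotvec(p["orientation"]).as_matrix().T
def onz(p,uv,z):
    v=rays(p,uv);e=p["eye"];return e+v*((z-e[2])/v[:,2])[:,None]
def proj(p,X):
    c=(np.atleast_2d(X)-p["eye"])@R.from_rotvec(p["orientation"]).as_matrix()
    x=np.c_[c[:,0],-c[:,1]]/(-c[:,2:]);x=x*(1+p["k1"]*(x**2).sum(1,keepdims=True))
    return x*p["K"][0,0]+p["K"][:2,2]
def pts(p,d):
    v,u=np.mgrid[0:480,0:640];uv=np.c_[u.ravel(),v.ravel()]
    return (p["eye"]+rays(p,uv)*d.ravel()[:,None]).reshape(480,640,3)
E
python3 - <<'E'
import plant;print([n for n in dir(plant) if n[0]!='_']); 
try: print(plant.tips_ahead)
except Exception as e: print(e)
from plant import *
from h import *
p=camera_params("top");im=cv2.imread("pics/top0.png");d=np.load("top0_d.npy")
P=pts(p,d)
m=((abs(P[...,2]-.12)<.012)&(im.min(2)>150)).astype(np.uint8)
m=cv2.morphologyEx(m,cv2.MORPH_CLOSE,np.ones((5,5)))
c=max(cv2.findContours(m,0,2)[0],key=cv2.contourArea)
h=cv2.convexHull(c)[:,0,:]
X=onz(p,h,.12);r=cv2.minAreaRect(np.float32(X[:,:2]*1000));print(r)
print("cover z med",np.median(P[...,2][m>0]))
z=P[...,2];mm=(z>.115)&(m>0)
crop=cv2.resize(im[180:300,230:410],None,fx=4,fy=4,interpolation=cv2.INTER_CUBIC);cv2.imwrite("pics/topcrop.png",crop)
p=camera_params("scene");im=cv2.imread("pics/scene0.png")
crop=cv2.resize(im[195:325,240:420],None,fx=4,fy=4,interpolation=cv2.INTER_CUBIC);cv2.imwrite("pics/scenecrop.png",crop)
E
```

```text
['IKError', 'camera_params', 'close_job', 'read_camera', 'read_state', 'tips_ahead']
0.011
((593.103759765625, -9.595046997070312), (195.33798217773438, 331.8870849609375), 5.071216106414795)
cover z med 0.11911218306960558
```

View pics/topcrop.png

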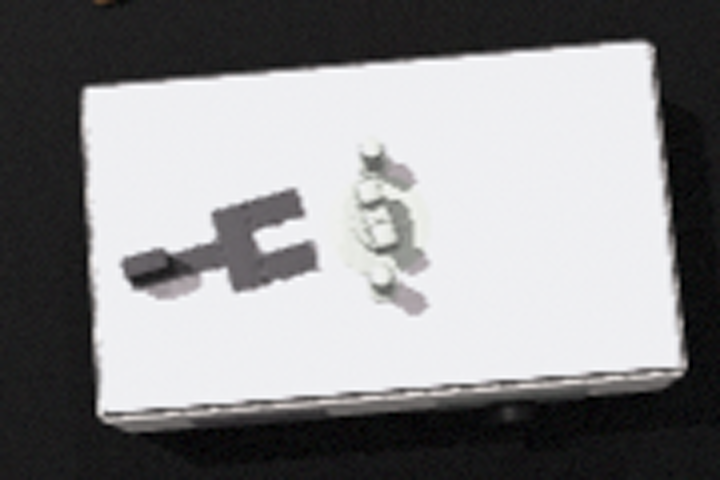

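View pics/scenecrop.png

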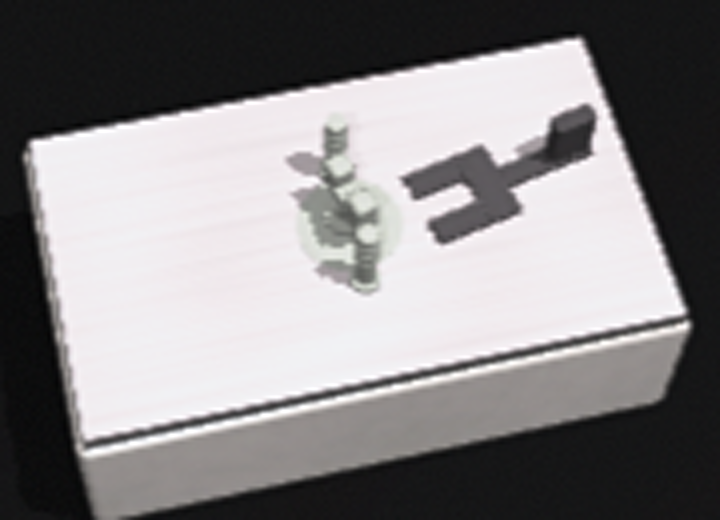

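```bash
python3 - <<'E'
from plant import *
from h import *
C=np.array([.5931,-.0096]);a=np.radians(5.07);ex=np.array([np.cos(a),np.sin(a)]);ey=np.array([-ex[1],ex[0]])
p=camera_params("top");im=cv2.imread("pics/top0.png")
m=np.zeros((480,640),np.uint8)
m[195:283,255:312]=(im[195:283,255:312].max(2)<110)
n,l,s,c=cv2.connectedComponentsWithStats(m);
k=[i for i in range(1,n) if 100<s[i,4]];print(s[k])
cs=cv2.findContours(m,0,2)[0];c=max(cs,key=cv2.contourArea)
X=onz(p,c[:,0,:],.126)[:,:2]-C
B=np.c_[X@ex,X@ey]*1000
# local: print contour in bath frame
print(np.round(B[::3]).astype(int).tolist())
for n_ in ["scene"]:
    q=camera_params(n_)
    for nm,uv in [("stubA",(335/4+240,122/4+195)),("stubB",(368/4+240,233/4+195)),("tip1",(340/4+240,160/4+195)),("tip2",(360/4+240,203/4+195))]:
        z=.17 if 'stub' in nm else .166
        x=onz(q,[uv],z)[0,:2]-C;print(nm,x@ex*1e3,x@ey*1e3)
for nm,uv in [("stubA",(372/4+230,147/4+180)),("stubB",(383/4+230,272/4+180)),("tip1",(369/4+230,184/4+180)),("tip2",(379/4+230,228/4+180))]:
        z=.17 if 'stub' in nm else .166
        x=onz(p,[uv],z)[0,:2]-C;print(nm,x@ex*1e3,x@ey*1e3)
E
```

```text
[[255 195  57   6 216]
 [261 228  48  24 475]]
[[24, 54], [21, 63], [19, 77], [15, 84], [9, 89], [-2, 97], [-6, 109], [-7, 120], [-6, 134], [-8, 146], [-17, 144], [-22, 133], [-19, 121], [-18, 107], [-12, 91], [-24, 85], [-25, 78], [-25, 71], [-22, 52], [-18, 43], [-14, 38], [-7, 42], [-8, 54], [-12, 63], [-4, 72], [7, 71], [8, 57], [19, 45]]
stubA -34.3323093870953 0.44558956547094647
stubB 37.272391727132735 0.9967721207458744
tip1 -12.433177321275727 -1.9808278208659815
tip2 16.226787744171475 2.0095467133525178
stubA 37.29492776700319 -1.6768043004888438
stubB -32.784379132142945 -2.2521323333847243
tip1 17.437388616602185 1.661956610259474
tip2 -7.618066503658988 -1.9238458683817654
```

>>> play_rows([
  [[0,0,-4,0],[-3,5,-6,0],[-6,10,-6,0],[-9,15,-6,0],[-12,20,-6,0]],
])

```text
t: 0.65
tool_pos: [0.2874, 0.4398, 0.2529]
orientation: [2.479, 1.929, -0.001]
force: [0.0, -0.2, 0.3]
opening: 0.0929
```

>>> play_rows([
  [[-27,45.6,0,0],[-27,45.6,0,0],[-27,45.6,0,0],[-27,45.6,0,0],[-27,45.6,0,0]],
])

```text
t: 1.15
tool_pos: [0.4647, 0.263, 0.2529]
orientation: [2.479, 1.929, -0.001]
force: [0.3, 0.2, -0.4]
opening: 0.093
```

>>> play_rows([
  [[-16,27,0,0],[-16,27,0,0],[-16,27,0,0],[-16,27,0,0],[-16,27,0,0]],
])

```text
t: 1.65
tool_pos: [0.6416, 0.0864, 0.2527]
orientation: [2.479, 1.929, -0.002]
force: [0.4, 0.6, 0.1]
opening: 0.0928
```

>>> play_rows([
  [[-4,7,0,0],[-4,7,0,0],[-4,7,0,0]],
])

```text
t: 1.95
tool_pos: [0.7011, 0.0261, 0.2501]
orientation: [-2.483, -1.924, 0.006]
force: [0.6, 0.7, 0.3]
opening: 0.093
```

```bash
python3 - <<'E'
from plant import *
from h import *
import pickle
s=read_state();p=camera_params("wrist");im,d=read_camera("wrist");pickle.dump((s,p,im,d),open("w1.pkl","wb"))
print(s["tool_pos"],p["eye"],rays(p,[[320,240]]));cv2.imwrite("pics/w1.png",im)
E
```

```text
[0.70106252 0.02614481 0.25005871] [0.62915904 0.04465661 0.44116215] [[ 0.26746228 -0.05943497 -0.96182167]]
```

View pics/w1.png

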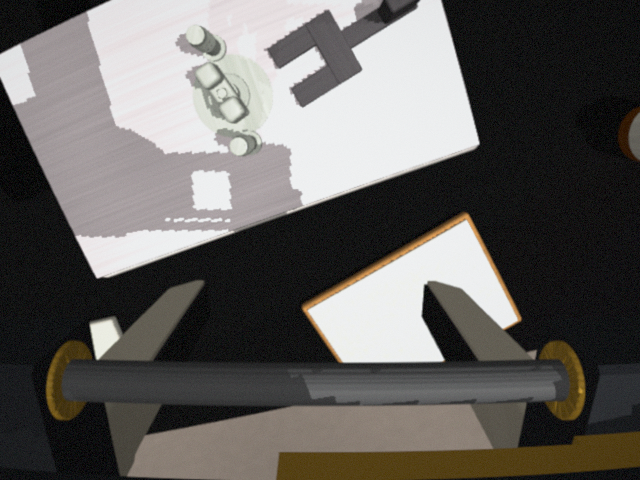

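The wrist view shows the stubs at (201,38) and (238,147), the wing ears at (208,74) and (234,108), and the plate's arms at (290,60) and (305,97). Its block is at the top edge, near (398,5).

```bash
python3 - <<'E'
from h import *
import pickle
s,p,im,d=pickle.load(open("w1.pkl","rb"))
crop=cv2.resize(im[0:180,170:430],None,fx=3,fy=3,interpolation=cv2.INTER_CUBIC);cv2.imwrite("pics/w1c.png",crop)
g=im.max(2)
m=np.zeros((480,640),np.uint8);m[:115,262:385]=(g[:115,262:385]<110)
c=max(cv2.findContours(m,0,2)[0],key=cv2.contourArea)
ap=cv2.approxPolyDP(c,2.5,True)[:,0,:]
X=onz(p,ap,.126)
for u,x in zip(ap,X):print(u,np.round(x[:2]*1000,1))
P=pts(p,d);z=P[...,2]
print("z's", [ (uv,np.round(P[uv[1],uv[0]],4).tolist()) for uv in [(201,35),(199,30),(238,147),(208,74),(234,108),(222,92),(340,60),(400,3),(240,60)]])
E
```

```text
[384   0] [559.9 111.1]
[342  31] [572.8  77.9]
[325  11] [557.   69.5]
[268  49] [571.3  24.3]
[279  67] [585.1  28.5]
[314  45] [577.   56.5]
[325  59] [588.1  61.7]
[325  67] [593.4  60.3]
[292  88] [601.4  33.8]
[301 105] [614.5  37. ]
[360  70] [601.5  84.1]
[350  48] [585.2  80.6]
[384  27] [577.3 107.2]
z's [((201, 35), [0.5605, -0.0104, 0.1692]), ((199, 30), [0.5576, -0.0106, 0.17]), ((238, 147), [0.6314, -0.0078, 0.1695]), ((208, 74), [0.5829, -0.014, 0.1648]), ((234, 108), [0.6072, -0.0041, 0.1647]), ((222, 92), [0.5946, -0.0103, 0.1558]), ((340, 60), [0.5913, 0.0719, 0.125]), ((400, 3), [0.5712, 0.1135, 0.1592]), ((240, 60), [0.572, 0.0019, 0.1189])]
```

View pics/w1c.png

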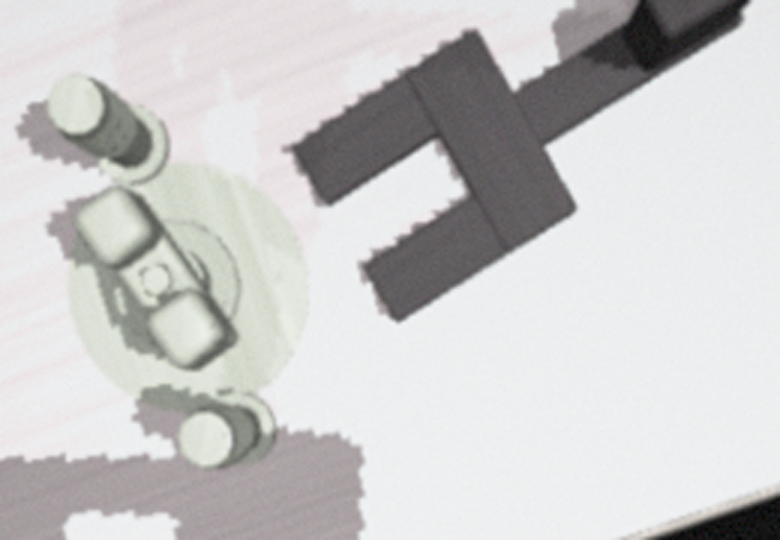

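```bash
cat >> h.py <<'E'
def yaw(s):
    M=R.from_rotvec(s["orientation"]).as_matrix();return np.arctan2(M[1,0],M[0,0])
def go(s,xyz,psi):
    "tool shift (cm) and turn to reach world pose"
    M=R.from_rotvec(s["orientation"]).as_matrix()
    return np.round((M.T@(np.array(xyz)-s["tool_pos"]))*100,2), round(-(psi-yaw(s)),3)
E
python3 - <<'E'
from h import *
from plant import *
import pickle
s,p,im,d=pickle.load(open("w1.pkl","rb"))
A,B=onz(p,[[195.7,35],[239,146]],.17);print(A,B,(A+B)/2,np.linalg.norm(A-B),np.degrees(np.arctan2(*(B-A)[1::-1])))
E,F=onz(p,[[207.3,74],[232.3,109]],.1655);print(E,F,(E+F)/2,np.degrees(np.arctan2(*(F-E)[1::-1])))
s=read_state();print(yaw(s),go(s,[.5667,.119,.23],.291),go(s,[.5667,.119,.156],.291))
E
```

```text
[ 0.55983421 -0.01337729  0.17      ] [ 0.63097919 -0.00689875  0.17      ] [ 0.5954067  -0.01013802  0.17      ] 0.07143934401191639 5.203064910952338
[ 0.5828701  -0.01425668  0.1655    ] [ 0.60754295 -0.0051591   0.1655    ] [ 0.59520652 -0.00970789  0.1655    ] 20.24036687522146
1.3196948585793864 (array([  5.48, -15.17,   2.1 ]), np.float64(1.029)) (array([  5.49, -15.14,   9.5 ]), np.float64(1.029))
```

>>> play_rows([
  [[2,-5,0,0.14],[4,-10,0,0.28],[5.5,-15.2,0,0.42],[5.5,-15.2,0,0.56],[5.5,-15.2,0,0.7]],
], jaw=5, squeeze=20)

```text
t: 2.5
tool_pos: [0.5638, 0.122, 0.2515]
orientation: [-2.992, -0.955, 0.005]
force: [0.7, 0.1, -0.3]
opening: 0.0574
```

>>> play_rows([
  [[0,0,1.5,0.14],[0,0,3,0.28],[0,0,5,0.33],[0,0,5,0.33]],
])

```text
t: 2.9
tool_pos: [0.561, 0.1227, 0.1985]
orientation: [-3.108, -0.451, 0.013]
force: [-1.0, 0.2, -0.8]
opening: 0.0499
```

```bash
python3 - <<'E'
from plant import *
from h import *
import pickle
s=read_state();p=camera_params("wrist");im,d=read_camera("wrist");pickle.dump((s,p,im,d),open("w2.pkl","wb"))
print(s["tool_pos"],yaw(s),go(s,[.5667,.119,.156],.291),s["force"],s["wrist_torque"]);cv2.imwrite("pics/w2.png",im)
E
```

```text
[0.56096052 0.12274385 0.19851019] 0.2884729219148992 (array([0.48, 0.53, 4.25]), np.float64(-0.003)) [-1.01869452  0.20500427 -0.77098059] [-0.13970806  0.05424671 -0.04224041]
```

View pics/w2.png

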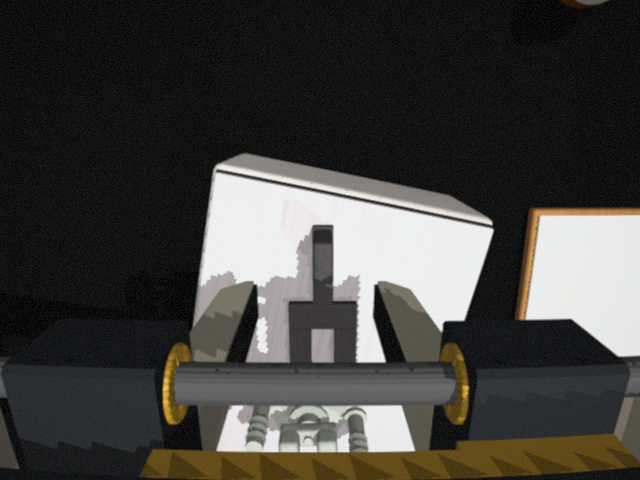

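```bash
python3 - <<'E'
from h import *
import pickle
s,p,im,d=pickle.load(open("w2.pkl","rb"))
cv2.imwrite("pics/w2c.png",cv2.resize(im[210:320,260:390],None,fx=5,fy=5,interpolation=cv2.INTER_CUBIC))
P=pts(p,d)
for v in range(222,320,6): print(v,[np.round(P[v,u]*1000).astype(int).tolist() for u in (315,323,331)])
E
```

```text
222 [[558, 132, 120], [563, 133, 119], [568, 135, 120]]
228 [[558, 129, 126], [563, 130, 124], [568, 132, 125]]
234 [[559, 129, 138], [563, 130, 140], [568, 131, 138]]
240 [[559, 129, 153], [563, 131, 155], [568, 131, 152]]
246 [[559, 127, 159], [564, 129, 160], [568, 130, 160]]
252 [[560, 124, 159], [565, 125, 159], [569, 126, 159]]
258 [[561, 120, 159], [566, 121, 159], [570, 123, 159]]
264 [[562, 117, 159], [567, 118, 160], [571, 119, 158]]
270 [[563, 114, 161], [568, 115, 160], [572, 116, 159]]
276 [[565, 109, 158], [569, 111, 160], [574, 112, 158]]
282 [[566, 106, 160], [570, 107, 160], [575, 109, 160]]
288 [[570, 89, 125], [576, 90, 126], [581, 92, 125]]
294 [[572, 85, 126], [577, 86, 126], [582, 88, 126]]
300 [[573, 81, 126], [578, 82, 125], [583, 83, 126]]
306 [[574, 76, 125], [580, 77, 125], [585, 79, 126]]
312 [[575, 72, 126], [581, 73, 124], [586, 75, 126]]
318 [[577, 67, 126], [582, 69, 126], [587, 71, 126]]
```

View pics/w2c.png

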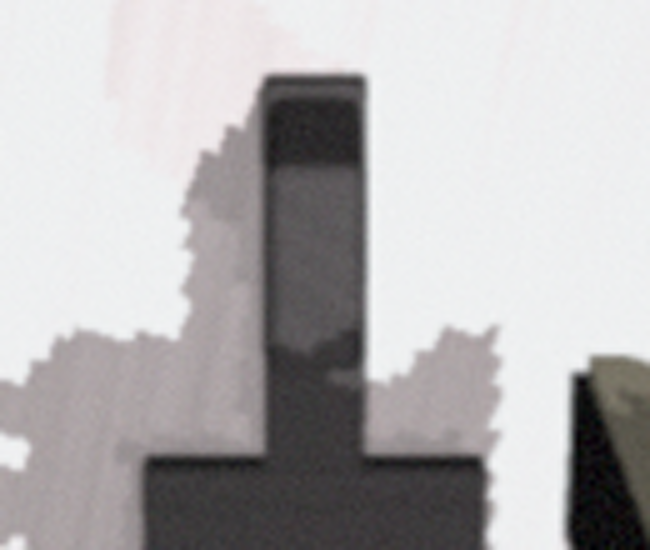

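>>> play_rows([
  [[0.5,0.45,0,0],[0.5,0.45,2.5,0],[0.5,0.45,4.7,0],[0.5,0.45,5.7,0],[0.5,0.45,5.7,0]],
])

```text
t: 3.45
tool_pos: [0.567, 0.1197, 0.1424]
orientation: [-3.108, -0.455, 0.013]
force: [1.3, -1.2, 0.1]
opening: 0.05
```

>>> play_rows([
  [[0,0,0,0],[0,0,0,0],[0,0,0,0],[0,0,0,0],[0,0,0,0]],
], jaw=0.8)

```text
t: 3.95
tool_pos: [0.5672, 0.1197, 0.1429]
orientation: [-3.108, -0.456, 0.011]
force: [-0.2, 0.3, 0.0]
opening: 0.0147
```

```bash
python3 - <<'E'
from plant import *
from h import *
s=read_state()
print(s["tool_pos"],yaw(s),s["force"],s["wrist_torque"],s["opening"])
E
```

```text
[0.56723241 0.119725   0.14287856] 0.29111217510706877 [-0.23386351  0.30231259  0.04134195] [-0.0217793   0.01943099 -0.00786998] 0.01470933281038935
```

>>> play_rows([
  [[0,0,0,0],[0,0,0,0],[0,0,0,0]],
])

```text
t: 4.25
tool_pos: [0.5672, 0.1197, 0.1429]
orientation: [-3.108, -0.456, 0.012]
force: [-0.2, -0.7, 1.2]
opening: 0.0078
```

```bash
python3 - <<'E'
from plant import *
from h import *
s=read_state()
S=np.array([.5953,-.0099]);ey=np.array([-.0889,.996])
print(s["tool_pos"],yaw(s),s["force"],s["wrist_torque"],s["opening"])
for L in (.112,.0665): print(go(s,[*(S+ey*L),s["tool_pos"][2]],.089))
E
```

```text
[0.56720718 0.11969968 0.14288176] 0.2911164587592398 [-0.22320591 -0.66744789  1.16081618] [-0.02708524  0.02832715 -0.01620816] 0.007780566420494889
(array([ 1.22,  2.25, -0.01]), np.float64(0.202))
(array([ 0.31,  6.71, -0.01]), np.float64(0.202))
```

```bash
python3 - <<'E'
from plant import *
from h import *
for n in ("wrist","scene"):
    im,d=read_camera(n)
    if n=="scene": im=cv2.resize(im[150:320,240:440],None,fx=3.5,fy=3.5,interpolation=cv2.INTER_CUBIC)
    cv2.imwrite(f"pics/{n}3.png",im)
E
```

```text
(no output)
```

View pics/wrist3.png

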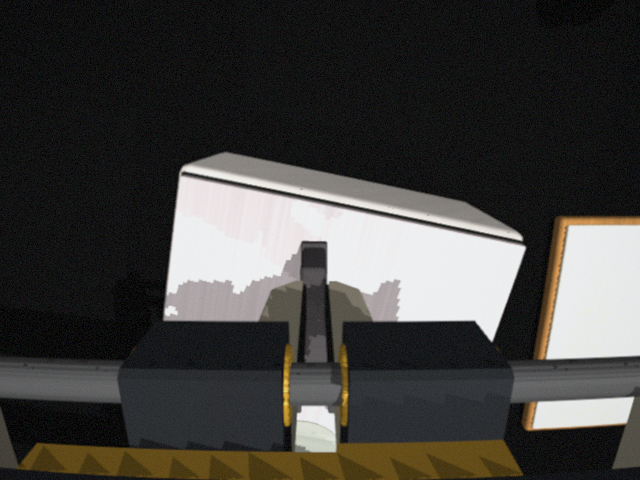

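View pics/scene3.png

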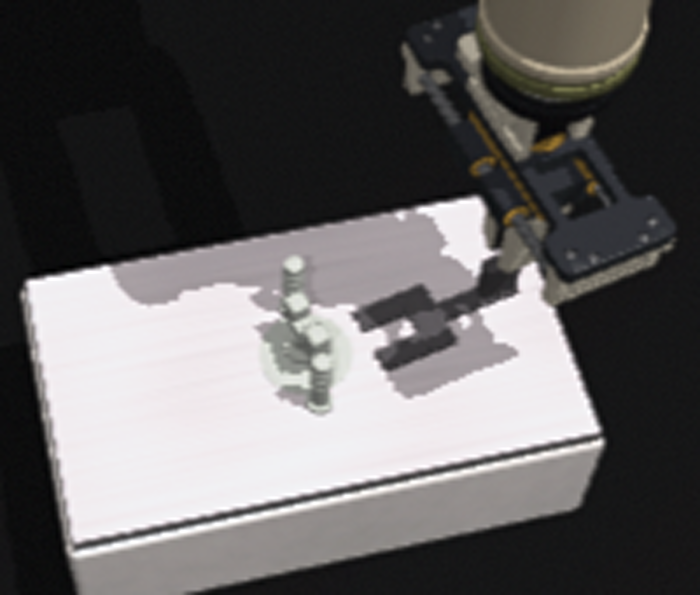

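>>> play_rows([
  [[0,0,0,0],[0,0,0,0],[0,0,0,0]],
], jaw=0.4, squeeze=20)

```text
t: 4.65
tool_pos: [0.5671, 0.1197, 0.1428]
orientation: [-3.108, -0.456, 0.012]
force: [-0.7, 0.7, 0.4]
opening: 0.0038
```

```bash
python3 - <<'E'
from plant import *
from h import *
p=camera_params("wrist")
im,d=read_camera("wrist");cv2.imwrite("pics/w4c.png",cv2.resize(im[220:460,220:420],None,fx=3,fy=2.5,interpolation=cv2.INTER_CUBIC))
P=pts(p,d)
for v in range(240,360,8): print(v,[np.round(P[v,u]*1000).astype(int).tolist() for u in (300,308,315,322,330)])
s=read_state();print(proj(p,[s["tool_pos"]]))
E
```

```text
240 [[556, 130, 120], [560, 131, 119], [563, 132, 120], [567, 133, 120], [571, 134, 120]]
248 [[557, 125, 119], [560, 130, 129], [564, 130, 128], [567, 132, 129], [572, 130, 119]]
256 [[558, 121, 120], [561, 130, 142], [564, 131, 142], [567, 132, 143], [573, 126, 120]]
264 [[559, 117, 120], [561, 130, 154], [564, 131, 154], [567, 132, 155], [575, 121, 120]]
272 [[558, 126, 157], [561, 128, 160], [564, 129, 160], [567, 130, 159], [576, 117, 119]]
280 [[562, 108, 120], [563, 124, 159], [566, 125, 160], [569, 126, 160], [578, 113, 120]]
288 [[559, 126, 176], [562, 126, 173], [567, 122, 160], [568, 127, 171], [571, 129, 175]]
296 [[559, 126, 183], [563, 126, 180], [568, 118, 159], [568, 128, 181], [571, 129, 183]]
304 [[560, 126, 191], [563, 126, 188], [569, 114, 159], [568, 127, 187], [570, 130, 193]]
312 [[560, 126, 197], [563, 126, 194], [570, 110, 160], [568, 127, 195], [570, 130, 198]]
320 [[560, 126, 204], [563, 126, 201], [576, 90, 126], [568, 127, 201], [570, 129, 204]]
328 [[560, 127, 210], [563, 126, 207], [577, 85, 126], [568, 127, 207], [570, 129, 209]]
336 [[561, 126, 215], [563, 126, 213], [579, 80, 126], [568, 127, 212], [570, 130, 216]]
344 [[556, 151, 263], [563, 126, 218], [580, 76, 126], [568, 127, 218], [569, 130, 221]]
352 [[556, 151, 266], [564, 126, 222], [581, 71, 127], [568, 125, 219], [561, 152, 265]]
[[315.25665487 278.43147893]]
```

View pics/w4c.png

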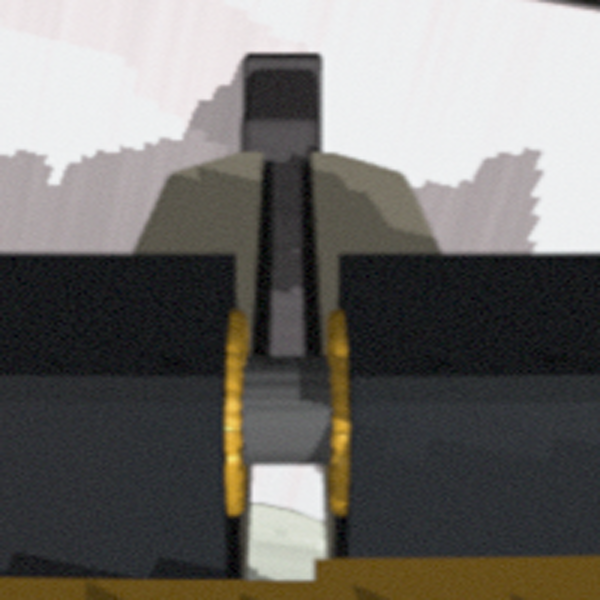

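```bash
python3 - <<'E'
from h import *
import pickle
for f,cols in (("w1.pkl",(150,170,190,200,440,470)),("w2.pkl",(220,240,252,380,395))):
    s,p,im,d=pickle.load(open(f,"rb"));P=pts(p,d);M=R.from_rotvec(s["orientation"]).as_matrix()
    for u in cols:
        print(f,u,[(v,np.round((P[v,u]-s["tool_pos"])@M*1000).astype(int).tolist()) for v in (278,282,284,286,290,300,310)])
from plant import *
s=read_state();p=camera_params("wrist");im,d=read_camera("wrist");P=pts(p,d);M=R.from_rotvec(s["orientation"]).as_matrix()
for v in range(266,300,2): print(v,[np.round((P[v,u]-s["tool_pos"])@M*1000).astype(int).tolist() for u in (285,295,302,306,326,335)])
E
```

```text
w1.pkl 150 [(278, [-190, 98, 251]), (282, [-191, 103, 251]), (284, [-191, 105, 250]), (286, [-192, 108, 252]), (290, [-191, 112, 250]), (300, [-193, 125, 251]), (310, [-61, -9, -54])]
w1.pkl 170 [(278, [-166, 97, 250]), (282, [-166, 102, 249]), (284, [-167, 105, 251]), (286, [-168, 108, 252]), (290, [-59, -9, -36]), (300, [-56, -9, -45]), (310, [-53, -9, -53])]
w1.pkl 190 [(278, [-143, 97, 250]), (282, [-144, 102, 250]), (284, [-53, -9, -28]), (286, [-52, -9, -32]), (290, [-51, -9, -37]), (300, [-48, -9, -46]), (310, [-47, -7, -51])]
w1.pkl 200 [(278, [-131, 97, 250]), (282, [-49, -9, -27]), (284, [-49, -9, -29]), (286, [-48, -9, -30]), (290, [-48, -7, -32]), (300, [-47, -6, -38]), (310, [-47, -1, -38])]
w1.pkl 440 [(278, [136, 91, 233]), (282, [137, 96, 234]), (284, [52, -9, -28]), (286, [51, -9, -32]), (290, [50, -9, -36]), (300, [48, -8, -44]), (310, [46, -7, -49])]
w1.pkl 470 [(278, [170, 91, 234]), (282, [171, 96, 234]), (284, [171, 98, 235]), (286, [171, 100, 234]), (290, [172, 106, 235]), (300, [59, -8, -44]), (310, [56, -9, -54])]
w2.pkl 220 [(278, [-66, 31, 80]), (282, [-67,
[... 1673 characters left out ...]
[-4, -9, -29], [4, -9, -29], [8, -9, -30]]
286 [[-12, -9, -31], [-8, -9, -31], [-5, -9, -31], [-4, -8, -30], [4, -9, -32], [8, -8, -30]]
288 [[-12, -8, -32], [-8, -9, -33], [-5, -9, -34], [-4, -9, -33], [4, -9, -33], [8, -9, -33]]
290 [[-12, -9, -35], [-8, -9, -35], [-5, -8, -34], [-4, -8, -34], [4, -9, -35], [8, -9, -36]]
292 [[-12, -9, -37], [-8, -8, -36], [-5, -9, -37], [-4, -9, -37], [4, -9, -37], [8, -8, -35]]
294 [[-12, -9, -40], [-8, -9, -39], [-5, -9, -39], [-4, -8, -38], [4, -9, -39], [8, -9, -39]]
296 [[-12, -9, -41], [-8, -8, -41], [-5, -9, -41], [-4, -8, -40], [4, -9, -42], [8, -8, -41]]
298 [[-12, -9, -43], [-8, -9, -43], [-5, -8, -42], [-4, -8, -42], [4, -9, -43], [8, -9, -43]]
```

The fingers closed to 3.8 mm without holding the block. Depth shows the fingertips about 25 mm behind the reported TCP, not 11 mm ahead of it, so they are hovering above the block. I'll open the jaws, descend in steps while watching force, and check by eye.

>>> play_rows([
  [[0,0,0,0],[0,0,0,0],[0,0,0,0],[0,0,0,0]],
], jaw=4)

```text
t: 5.15
tool_pos: [0.5672, 0.1197, 0.1428]
orientation: [-3.108, -0.456, 0.012]
force: [0.4, -0.6, -0.1]
opening: 0.0314
```

>>> play_rows([
  [[0,-0.05,0.5,0],[0,-0.05,1,0],[0,-0.05,1.5,0],[0,-0.05,2,0],[0,-0.05,2,0]],
])

```text
t: 5.65
tool_pos: [0.5661, 0.1201, 0.1215]
orientation: [-3.108, -0.456, 0.015]
force: [-0.9, 0.4, 0.0]
opening: 0.04
```

```bash
python3 - <<'E'
from plant import *
from h import *
s=read_state();p=camera_params("wrist");im,d=read_camera("wrist");P=pts(p,d);M=R.from_rotvec(s["orientation"]).as_matrix()
print(s["tool_pos"],s["force"],s["opening"])
for v in range(264,300,4): print(v,[np.round(P[v,u]*1000).astype(int).tolist() for u in (260,270,280,345,355,370)])
cv2.imwrite("pics/w5.png",im)
E
```

```text
[0.56609553 0.12009688 0.12146055] [-0.863017    0.39227463  0.01182535] 0.040045400469756666
264 [[538, 119, 120], [543, 120, 120], [548, 122, 120], [578, 131, 120], [583, 132, 120], [590, 134, 118]]
268 [[539, 117, 120], [543, 119, 121], [548, 119, 118], [579, 129, 120], [583, 130, 120], [591, 132, 119]]
272 [[539, 115, 119], [544, 116, 121], [549, 117, 119], [579, 127, 120], [584, 128, 119], [591, 130, 120]]
276 [[540, 113, 120], [545, 114, 120], [549, 115, 119], [580, 125, 119], [585, 126, 119], [592, 128, 119]]
280 [[540, 110, 119], [545, 112, 119], [550, 114, 120], [546, 191, 313], [585, 124, 119], [592, 127, 120]]
284 [[542, 122, 150], [546, 110, 120], [550, 111, 120], [581, 121, 120], [586, 122, 120], [586, 135, 150]]
288 [[542, 122, 154], [546, 108, 119], [551, 110, 120], [582, 119, 120], [587, 120, 120], [585, 135, 154]]
292 [[543, 121, 158], [547, 106, 120], [552, 107, 119], [583, 117, 119], [587, 118, 119], [585, 134, 157]]
296 [[543, 122, 162], [547, 104, 119], [552, 105, 120], [583, 115, 119], [588, 117, 121], [585, 134, 161]]
```

View pics/w5.png

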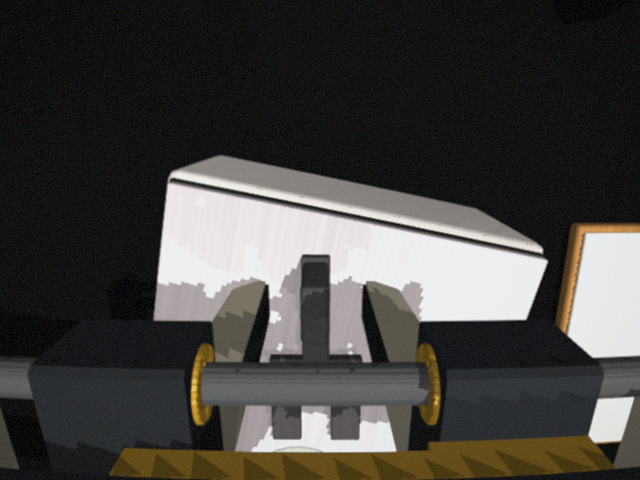

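>>> play_rows([
  [[0.1,0,0.5,0],[0.1,0,1,0],[0.1,0,1.5,0],[0.1,0,1.6,0],[0.1,0,1.6,0]],
])

```text
t: 6.2
tool_pos: [0.5669, 0.1204, 0.1056]
orientation: [-3.108, -0.456, 0.015]
force: [-0.6, 0.1, 0.3]
opening: 0.04
```

>>> play_rows([
  [[0,0,0,0],[0,0,0,0],[0,0,0,0],[0,0,0,0],[0,0,0,0]],
], jaw=0.6)

```text
t: 6.7
tool_pos: [0.567, 0.1203, 0.1058]
orientation: [-3.108, -0.456, 0.014]
force: [0.2, 0.8, 0.5]
opening: 0.0116
```

>>> play_rows([
  [[0,0,0,0],[0,0,0,0]],
])

```text
t: 6.9
tool_pos: [0.567, 0.1204, 0.1058]
orientation: [-3.108, -0.456, 0.014]
force: [-0.5, 0.7, 0.1]
opening: 0.0116
```

```bash
python3 - <<'E'
from plant import *
from h import *
s=read_state()
S=np.array([.5953,-.0099]);ey=np.array([-.0889,.996])
print(s["tool_pos"],yaw(s),s["force"],s["wrist_torque"],s["opening"])
for L in (.112,.0665): print(go(s,[*(S+ey*L),s["tool_pos"][2]],.089))
E
```

```text
[0.56703439 0.12036666 0.10581922] 0.2911229739321576 [-0.5441836   0.69425642  0.13789738] [-0.06854546  0.03166062  0.01493365] 0.011645699600429093
(array([ 1.22,  2.32, -0.02]), np.float64(0.202))
(array([ 0.3 ,  6.78, -0.02]), np.float64(0.202))
```

>>> play_rows([
  [[0.3,0.5,0,0.05],[0.6,1,0,0.1],[0.9,1.6,0,0.15],[1.2,2.1,0,0.2],[1.2,2.3,0,0.2]],
])

```text
t: 7.4
tool_pos: [0.5855, 0.1017, 0.1058]
orientation: [3.138, 0.141, -0.014]
force: [-0.9, 1.1, 0.6]
opening: 0.0115
```

>>> play_rows([
  [[0,0,0,0],[0,0,0,0]],
])

```text
t: 7.6
tool_pos: [0.5855, 0.1015, 0.1058]
orientation: [3.138, 0.143, -0.014]
force: [0.2, -2.1, 0.5]
opening: 0.0121
```

```bash
python3 - <<'E'
from plant import *
from h import *
s=read_state()
S=np.array([.5953,-.0099]);ey=np.array([-.0889,.996])
print(s["tool_pos"],yaw(s),s["force"],s["wrist_torque"],s["opening"])
for L in (.09,.0665): print(go(s,[*(S+ey*L),s["tool_pos"][2]],.089))
for n in ("top","scene"):
    im,d=read_camera(n); a=im[195:275,250:350] if n=="top" else im[190:290,290:410]
    cv2.imwrite(f"pics/{n}6.png",cv2.resize(a,None,fx=6,fy=6,interpolation=cv2.INTER_CUBIC))
E
```

```text
[0.58549309 0.10154523 0.10577441] 0.0910213928327858 [ 0.23264653 -2.05454413  0.53810535] [-0.2036941  -0.01274176 -0.00921917] 0.012066187575088492
(array([-0.02,  2.19,  0.  ]), np.float64(0.002))
(array([-0.02,  4.54,  0.  ]), np.float64(0.002))
```

View pics/top6.png

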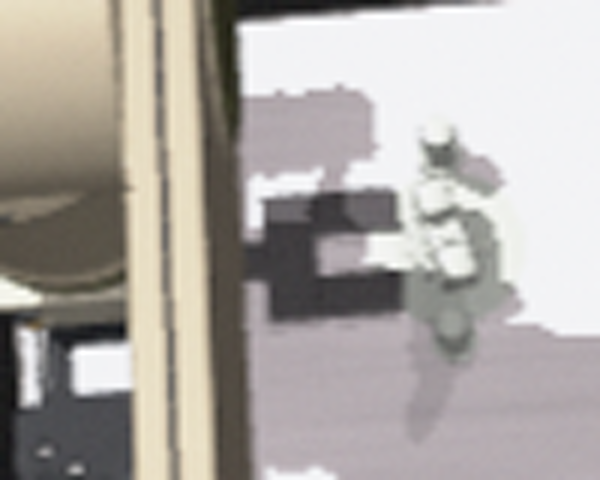

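View pics/scene6.png

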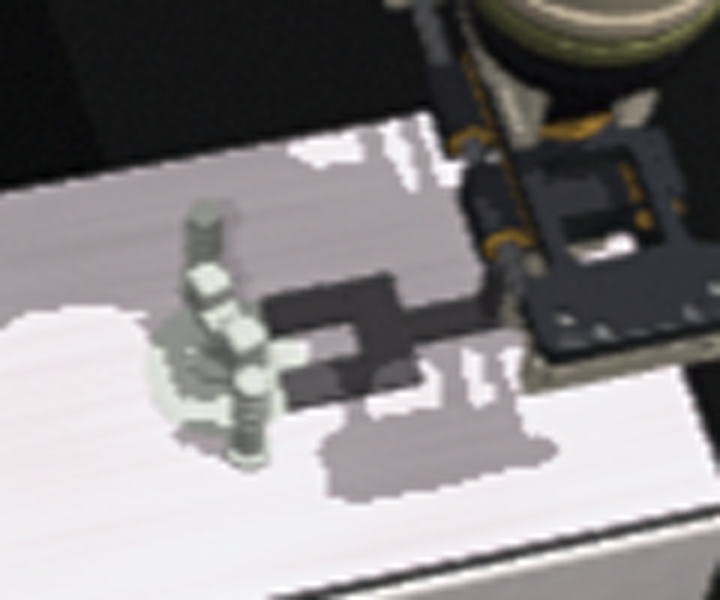

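```bash
python3 - <<'E'
from plant import *
from h import *
p=camera_params("top")
S=np.array([.5953,-.0099]);ey=np.array([-.0889,.996]);ex=np.array([.996,.0889])
for c in [(380,190),(380,315),(285,197),(285,319),(365,233),(365,270),(318,251)]:
    x=onz(p,[[c[0]/6+250-.4,c[1]/6+195-.4]],.126)[0,:2]-S;print(c,np.round([x@ex*1e3,x@ey*1e3],1))
E
```

```text
(380, 190) [23.9 24.2]
(380, 315) [-24.3  27.9]
(285, 197) [24.2 60.7]
(285, 319) [-22.8  64.1]
(365, 233) [ 7.7 31.2]
(365, 270) [-6.5 32.3]
(318, 251) [ 2.3 49.6]
```

>>> play_rows([
  [[0,0.6,0,0],[0,1.2,0,0],[0,1.8,0,0],[0,2.4,0,0],[0,3,0,0]],
])

```text
t: 8.2
tool_pos: [0.5882, 0.0711, 0.1058]
orientation: [3.138, 0.142, -0.014]
force: [-0.7, 1.5, 0.9]
opening: 0.0119
```

>>> play_rows([
  [[0,0.3,0,0],[0,0.6,0,0],[0,0.9,0,0],[0,1.0,0,0],[0,1.0,0,0]],
])

```text
t: 8.7
tool_pos: [0.5892, 0.0609, 0.1058]
orientation: [3.138, 0.142, -0.014]
force: [0.6, -0.8, 0.2]
opening: 0.0121
```

```bash
python3 - <<'E'
from plant import *
from h import *
s=read_state()
S=np.array([.5953,-.0099]);ey=np.array([-.0889,.996])
print(s["tool_pos"],yaw(s),s["force"],s["wrist_torque"],s["opening"])
print((s["tool_pos"][:2]-S)@ey,go(s,[*(S+ey*.0665),s["tool_pos"][2]],.089))
E
```

```text
[0.58916931 0.06086012 0.10578889] 0.09046274105675765 [ 0.56726118 -0.827473    0.19096209] [-0.15192523  0.04064819  0.00626643] 0.012061634581766758
0.07102209904045491 (array([-0.02,  0.45,  0.  ]), np.float64(0.001))
```

Now the last few millimetres in small steps, watching for contact.

>>> play_rows([
  [[0,0.1,0,0],[0,0.2,0,0],[0,0.3,0,0],[0,0.3,0,0]],
])

```text
t: 9.1
tool_pos: [0.5894, 0.0578, 0.1058]
orientation: [3.138, 0.142, -0.014]
force: [0.5, 0.0, 0.4]
opening: 0.0119
```

>>> play_rows([
  [[0,0.1,0,0],[0,0.1,0,0]],
])

```text
t: 9.3
tool_pos: [0.5895, 0.0567, 0.1058]
orientation: [3.138, 0.142, -0.014]
force: [-0.3, 0.5, 0.6]
opening: 0.0117
```

>>> play_rows([
  [[0,0.1,0,0],[0,0.1,0,0]],
])

```text
t: 9.5
tool_pos: [0.5896, 0.0563, 0.1058]
orientation: [-3.138, -0.142, 0.014]
force: [-1.0, 4.1, 0.9]
opening: 0.0117
```

>>> play_rows([
  [[0,0.02,0,0],[0,0,0,0],[0,0,0,0],[0,0,0,0]],
], jaw=3.4)

```text
t: 9.9
tool_pos: [0.5895, 0.056, 0.1057]
orientation: [3.138, 0.142, -0.014]
force: [0.2, -0.1, -0.3]
opening: 0.0334
```

>>> play_rows([
  [[0,0,-2,0],[0,0,-5,0],[0,0,-9,0],[0,0,-13,0],[0,0,-13,0]],
])

```text
t: 10.4
tool_pos: [0.5941, 0.056, 0.2435]
orientation: [3.138, 0.142, 0.004]
force: [1.4, 0.5, -0.1]
opening: 0.0339
```

```bash
python3 - <<'E'
from plant import *
from h import *
s=read_state();print(s["q"],go(s,[.5953,-.0099,.19],np.radians(-69.8)))
E
```

```text
[ 8.50008071e-03  1.03472513e-01  1.42711519e+00 -6.39933384e-04
  1.60854736e+00 -8.19101115e-02] (array([-0.49,  6.57,  5.35]), np.float64(1.309))
```

>>> play_rows([
  [[0,1.5,0,0.14],[0,3,0,0.28],[0,4.5,0,0.42],[0,6,0,0.56],[0.2,6.6,0,0.7]],
], jaw=3.4)

```text
t: 10.9
tool_pos: [0.6018, -0.011, 0.2428]
orientation: [2.993, -0.953, 0.003]
force: [-0.2, 0.3, -0.5]
opening: 0.0337
```

>>> play_rows([
  [[0,0,1,0.14],[0,0,2,0.28],[0,0,3,0.42],[0,0,4.5,0.56],[0,0,4.5,0.6]],
])

```text
t: 11.4
tool_pos: [0.6003, -0.0111, 0.1944]
orientation: [2.571, -1.801, -0.003]
force: [-0.1, -0.3, -0.7]
opening: 0.034
```

```bash
python3 - <<'E'
from plant import *
from h import *
import pickle
s=read_state();p=camera_params("wrist");im,d=read_camera("wrist");pickle.dump((s,p,im,d),open("w7.pkl","wb"))
print(s["tool_pos"],s["q"],yaw(s),go(s,[.5953,-.0099,.116],np.radians(-69.8)))
cv2.imwrite("pics/w7.png",im)
E
```

```text
[ 0.60025678 -0.01109432  0.19436431] [-1.03108252e-01  1.34093523e-01  1.48285691e+00 -1.12808554e-03
  1.52738436e+00  1.11896033e+00] -1.2220183515209477 (array([-0.28,  0.4 ,  7.84]), np.float64(-0.004))
```

View pics/w7.png

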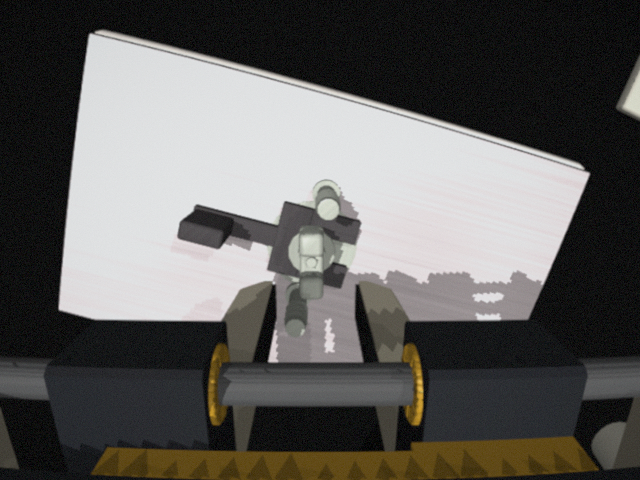

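```bash
python3 - <<'E'
from h import *
import pickle
s,p,im,d=pickle.load(open("w7.pkl","rb"))
cv2.imwrite("pics/w7c.png",cv2.resize(im[170:345,240:400],None,fx=3.4,fy=3.4,interpolation=cv2.INTER_CUBIC))
P=pts(p,d);z=P[...,2]
m=np.zeros_like(z,np.uint8);m[225:300,290:335]=((z>.161)&(z<.1672))[225:300,290:335]
n,l,st,c=cv2.connectedComponentsWithStats(m);C=[]
for i in range(1,n):
    if st[i,4]>60: q=P[l==i];print(st[i],np.round(q.mean(0),4));C.append(q.mean(0))
E
```

```text
[299 232  25  25 577] [ 0.608  -0.0064  0.1642]
[299 275  25  25 534] [ 0.5838 -0.0151  0.1641]
```

View pics/w7c.png

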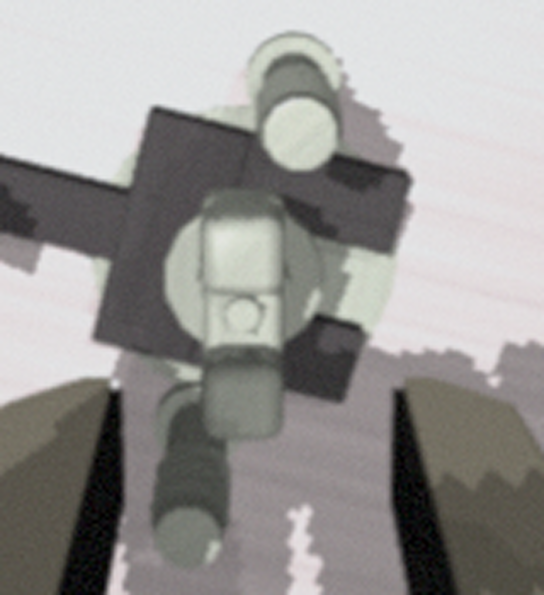

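>>> play_rows([
  [[-0.2,0.4,0,0],[-0.2,0.4,2.5,0],[-0.2,0.4,5,0],[-0.2,0.4,6,0],[-0.2,0.4,6,0]],
])

```text
t: 11.95
tool_pos: [0.5946, -0.0105, 0.1336]
orientation: [2.571, -1.799, -0.006]
force: [-0.1, 0.9, 0.2]
opening: 0.034
```

```bash
python3 - <<'E'
from plant import *
from h import *
s=read_state();p=camera_params("wrist");im,d=read_camera("wrist");P=pts(p,d);M=R.from_rotvec(s["orientation"]).as_matrix()
print(s["tool_pos"],yaw(s),s["force"],go(s,[.5956,-.0104,.116],np.radians(-70)))
for v in (280,284,288,292): print(v,[np.round(P[v,u]*1000).astype(int).tolist() for u in (255,265,370,380)])
cv2.imwrite("pics/w8.png",cv2.resize(im[200:380,220:420],None,fx=3.4,fy=3.4))
E
```

```text
[ 0.59462037 -0.01053832  0.13360333] -1.2208449013572684 [-0.12066961  0.92545784  0.19902101] (array([ 0.02, -0.11,  1.76]), np.float64(0.001))
280 [[578, 17, 119], [583, 12, 126], [599, -40, 119], [601, -45, 119]]
284 [[595, 16, 162], [596, 12, 162], [612, -29, 163], [599, -46, 119]]
288 [[595, 15, 167], [597, 11, 167], [611, -29, 166], [612, -33, 165]]
292 [[595, 15, 171], [596, 11, 170], [611, -28, 170], [612, -32, 170]]
```

View pics/w8.png

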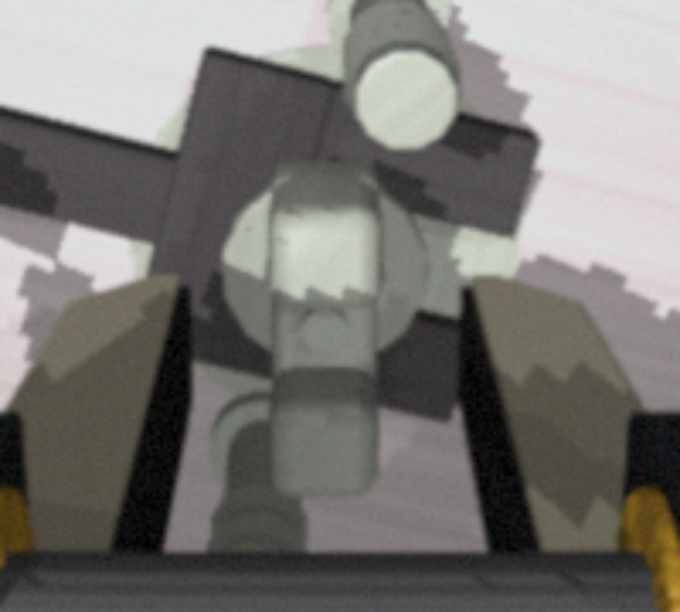

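>>> play_rows([
  [[0,-0.1,0.6,0],[0,-0.1,1.2,0],[0,-0.1,1.7,0],[0,-0.1,1.7,0]],
])

```text
t: 12.4
tool_pos: [0.5961, -0.0103, 0.1174]
orientation: [2.572, -1.799, -0.004]
force: [-0.8, -0.2, 0.9]
opening: 0.0341
```

>>> play_rows([
  [[0,0,0,0],[0,0,0,0],[0,0,0,0],[0,0,0,0],[0,0,0,0]],
], jaw=0.8, squeeze=25)

```text
t: 12.9
tool_pos: [0.5961, -0.0099, 0.1176]
orientation: [2.572, -1.799, -0.005]
force: [-0.4, 1.1, 1.7]
opening: 0.0139
```

```bash
python3 - <<'E'
from plant import *
from h import *
s=read_state()
print(s["tool_pos"],yaw(s),s["force"],s["wrist_torque"],s["opening"],s["q"][5])
E
```

```text
[ 0.59605296 -0.00994873  0.11759769] -1.2207912878132077 [-0.36938684  1.1269551   1.68695808] [ 0.41391638  0.36343745 -0.02899307] 0.013869635726073219 1.1187709577721394
```

>>> play_rows([
  [[0,0,0.02,0.1],[0,0,0.04,0.2],[0,0,0.06,0.3],[0,0,0.08,0.4]],
])

```text
t: 13.3
tool_pos: [0.5962, -0.0104, 0.1169]
orientation: [2.158, -2.278, -0.003]
force: [-0.1, -0.8, 0.1]
opening: 0.0142
```

```bash
cat > st.py <<'E'
from plant import *
from h import *
s=read_state()
print("t",s["t"],np.round(s["tool_pos"],4),"yaw",round(yaw(s),4),"F",np.round(s["force"],2),"T",np.round(s["wrist_torque"],3),"op",round(s["opening"],4),"q6",round(s["q"][5],3),"tau6",round(s["joint_torque"][5],3))
E
python3 st.py
```

```text
t 13.3 [ 0.5962 -0.0104  0.1169] yaw -1.625 F [-0.14 -0.76  0.12] T [-0.191  0.193  0.032] op 0.0142 q6 1.523 tau6 -2.026
```

>>> play_rows([
  [[0,0,0.02,0.1],[0,0,0.04,0.2],[0,0,0.06,0.3]],
])

```text
t: 13.6
tool_pos: [0.5961, -0.0109, 0.1163]
orientation: [1.788, -2.578, -0.001]
force: [-0.3, -1.1, -0.5]
opening: 0.0137
```

```bash
python3 st.py
```

```text
t 13.6 [ 0.5961 -0.0109  0.1163] yaw -1.9291 F [-0.34 -1.05 -0.45] T [-0.121  0.348  0.069] op 0.0137 q6 1.827 tau6 -2.019
```

>>> play_rows([
  [[0,0,0.02,0.1],[0,0,0.04,0.2]],
])

```text
t: 13.8
tool_pos: [0.596, -0.0112, 0.1158]
orientation: [1.515, -2.747, 0.0]
force: [-1.5, -0.2, 1.4]
opening: 0.0139
```

```bash
python3 st.py
```

```text
t 13.8 [ 0.596  -0.0112  0.1158] yaw -2.1334 F [-1.53 -0.2   1.36] T [0.047 0.351 0.057] op 0.0139 q6 2.031 tau6 -1.966
```

>>> play_rows([
  [[0,0,0.02,0.1],[0,0,0.03,0.15]],
])

```text
t: 14.0
tool_pos: [0.5958, -0.0114, 0.1155]
orientation: [1.299, -2.855, 0.001]
force: [-1.4, -0.2, -0.0]
opening: 0.0141
```

```bash
python3 st.py
```

```text
t 14.0 [ 0.5958 -0.0114  0.1155] yaw -2.2874 F [-1.41 -0.16 -0.  ] T [0.072 0.387 0.031] op 0.0141 q6 2.185 tau6 -0.084
```

>>> play_rows([
  [[0,0,0,0],[0,0,0,0],[0,0,0,0]],
], jaw=2.8)

```text
t: 14.3
tool_pos: [0.5959, -0.0115, 0.1156]
orientation: [1.301, -2.854, 0.001]
force: [0.1, 0.2, -0.6]
opening: 0.0274
```

>>> play_rows([
  [[0,0,-2,0],[0,0,-4,0],[0,0,-6,0],[0,0,-6,-0.1],[0,0,-6,-0.24]],
])

```text
t: 14.8
tool_pos: [0.597, -0.0115, 0.1769]
orientation: [1.641, -2.675, 0.003]
force: [0.3, 0.5, 0.2]
opening: 0.0284
```

>>> play_rows([
  [[0,0,0,-0.14],[0,0,0,-0.28],[0,0,0,-0.42],[0,0,0,-0.56],[0,0,0,-0.7]],
], jaw=5.2)

```text
t: 15.3
tool_pos: [0.5971, -0.0116, 0.177]
orientation: [2.465, -1.942, 0.001]
force: [-0.9, 0.5, -0.3]
opening: 0.0518
```

>>> play_rows([
  [[0,0,0,-0.14],[0,0,0,-0.28],[0,0,0,-0.42],[0,0,0,-0.56],[0,0,0,-0.62]],
])

```text
t: 15.8
tool_pos: [0.5971, -0.0116, 0.177]
orientation: [2.943, -1.088, -0.0]
force: [-1.0, -0.0, -0.2]
opening: 0.052
```

```bash
python3 - <<'E'
from plant import *
from h import *
import pickle
s=read_state();p=camera_params("wrist");im,d=read_camera("wrist");pickle.dump((s,p,im,d),open("w9.pkl","wb"))
print(s["tool_pos"],s["q"][5],yaw(s),s["wrist_torque"],s["opening"])
P=pts(p,d);z=P[...,2]
cv2.imwrite("pics/w9.png",im)
m=((z>.157)&(z<.1665)&(np.hypot(P[...,0]-.5956,P[...,1]+.0104)<.024)).astype(np.uint8)
n,l,st,c=cv2.connectedComponentsWithStats(m);C=[]
for i in range(1,n):
    if st[i,4]>60: q=P[l==i];print(st[i],np.round(q.mean(0),4));C.append(q.mean(0))
C=sorted(C,key=lambda v:v[0])
if len(C)==2:
  c=(C[0]+C[1])/2;a=np.arctan2(*(C[1]-C[0])[1::-1]);print(c,a,np.degrees(a))
  print(go(s,[c[0],c[1],.1145],a))
E
```

```text
[ 0.59713849 -0.01162177  0.17703787] 0.6054076644982177 -0.7080127708985776 [-0.10677619  0.12877487 -0.01924433] 0.05200059867511696
[273 254  27  27 666] [ 0.5861 -0.0017  0.1618]
[322 254  27  27 662] [ 0.6056 -0.0183  0.1619]
[ 0.59586194 -0.01001063  0.16184921] -0.7072465594244917 -40.52224293017175
(array([-0.21, -0.06,  6.25]), np.float64(-0.001))
```

View pics/w9.png

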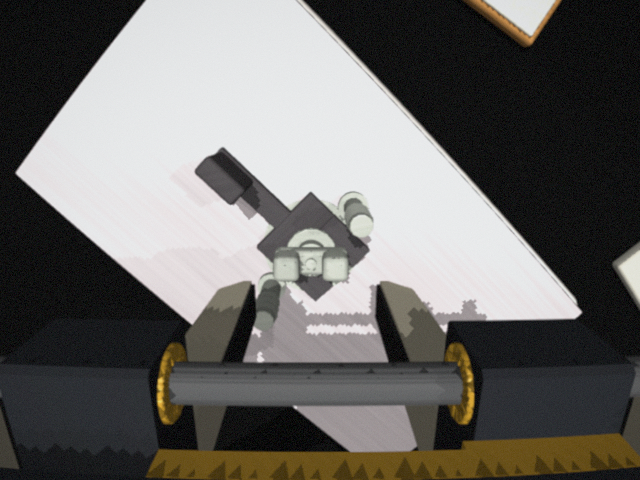

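>>> play_rows([
  [[-0.2,-0.05,2,0],[-0.2,-0.05,4,0],[-0.2,-0.05,5.5,0],[-0.2,-0.05,6.3,0],[-0.2,-0.05,6.3,0]],
])

```text
t: 16.35
tool_pos: [0.5949, -0.0101, 0.1125]
orientation: [2.943, -1.086, -0.004]
force: [-0.2, 0.2, -0.1]
opening: 0.0517
```

>>> play_rows([
  [[0,0,0,0],[0,0,0,0],[0,0,0,0],[0,0,0,0]],
], jaw=3.5)

```text
t: 16.75
tool_pos: [0.5953, -0.01, 0.1135]
orientation: [2.944, -1.086, -0.003]
force: [-2.8, 1.6, 3.1]
opening: 0.0398
```

```bash
python3 st.py
```

```text
t 16.75 [ 0.5953 -0.01    0.1135] yaw -0.707 F [-2.81  1.6   3.13] T [0.086 0.488 0.022] op 0.0398 q6 0.607 tau6 0.004
```

>>> play_rows([
  [[0,0,0.02,0.1],[0,0,0.04,0.2]],
])

```text
t: 16.95
tool_pos: [0.5954, -0.0101, 0.1132]
orientation: [2.818, -1.38, -0.001]
force: [-1.2, 0.2, -0.3]
opening: 0.0398
```

```bash
python3 st.py
```

```text
t 16.95 [ 0.5954 -0.0101  0.1132] yaw -0.9107 F [-1.18  0.24 -0.32] T [-0.07   0.279  0.039] op 0.0398 q6 0.811 tau6 -2.196
```

>>> play_rows([
  [[0,0,0.02,0.1],[0,0,0.04,0.2]],
])

```text
t: 17.15
tool_pos: [0.5954, -0.0102, 0.1128]
orientation: [2.662, -1.66, -0.0]
force: [0.1, -0.2, -1.7]
opening: 0.04
```

```bash
python3 st.py
```

```text
t 17.15 [ 0.5954 -0.0102  0.1128] yaw -1.115 F [ 0.08 -0.18 -1.74] T [-0.106  0.181  0.011] op 0.04 q6 1.015 tau6 -1.968
```

>>> play_rows([
  [[0,0,0.02,0.1],[0,0,0.04,0.2]],
])

```text
t: 17.35
tool_pos: [0.5954, -0.0104, 0.1124]
orientation: [2.479, -1.922, 0.001]
force: [-1.3, -0.3, -1.2]
opening: 0.0397
```

```bash
python3 st.py
```

```text
t 17.35 [ 0.5954 -0.0104  0.1124] yaw -1.3192 F [-1.26 -0.31 -1.18] T [-0.113  0.196  0.066] op 0.0397 q6 1.219 tau6 -1.962
```

>>> play_rows([
  [[0,0,0.02,0.1],[0,0,0.04,0.2]],
])

```text
t: 17.55
tool_pos: [0.5954, -0.0105, 0.112]
orientation: [2.27, -2.165, 0.002]
force: [-0.8, 0.4, -0.7]
opening: 0.0402
```

```bash
python3 st.py
```

```text
t 17.55 [ 0.5954 -0.0105  0.112 ] yaw -1.5234 F [-0.79  0.37 -0.71] T [-0.124  0.301  0.053] op 0.0402 q6 1.423 tau6 -1.961
```

>>> play_rows([
  [[0,0,0.02,0.1],[0,0,0.04,0.2]],
])

```text
t: 17.75
tool_pos: [0.5954, -0.0106, 0.1116]
orientation: [2.038, -2.385, 0.003]
force: [-0.7, -0.2, -0.6]
opening: 0.0401
```

```bash
python3 st.py
```

```text
t 17.75 [ 0.5954 -0.0106  0.1116] yaw -1.7277 F [-0.68 -0.18 -0.65] T [-0.043  0.329  0.126] op 0.0401 q6 1.628 tau6 -1.962
```

>>> play_rows([
  [[0,0,0.02,0.1],[0,0,0.04,0.2]],
])

```text
t: 17.95
tool_pos: [0.5953, -0.0108, 0.1111]
orientation: [1.784, -2.58, 0.004]
force: [-0.8, -0.7, 0.1]
opening: 0.0399
```

```bash
python3 st.py
```

```text
t 17.95 [ 0.5953 -0.0108  0.1111] yaw -1.9318 F [-0.81 -0.7   0.12] T [0.001 0.318 0.053] op 0.0399 q6 1.832 tau6 -1.961
```

>>> play_rows([
  [[0,0,0.02,0.1],[0,0,0.04,0.2]],
])

```text
t: 18.15
tool_pos: [0.5953, -0.0109, 0.1108]
orientation: [1.512, -2.749, 0.005]
force: [-1.5, -0.6, 0.4]
opening: 0.0399
```

```bash
python3 st.py
```

```text
t 18.15 [ 0.5953 -0.0109  0.1108] yaw -2.1361 F [-1.48 -0.65  0.41] T [0.037 0.413 0.038] op 0.0399 q6 2.036 tau6 -1.937
```

>>> play_rows([
  [[0,0,0.02,0.1],[0,0,0.03,0.15]],
])

```text
t: 18.35
tool_pos: [0.5952, -0.011, 0.1106]
orientation: [1.296, -2.857, 0.005]
force: [-1.5, -0.2, -0.7]
opening: 0.0398
```

```bash
python3 st.py
```

```text
t 18.35 [ 0.5952 -0.011   0.1106] yaw -2.2901 F [-1.54 -0.2  -0.72] T [0.104 0.461 0.101] op 0.0398 q6 2.19 tau6 -0.015
```

>>> play_rows([
  [[0,0,0,0],[0,0,0,0],[0,0,0,0]],
], jaw=5.2)

```text
t: 18.65
tool_pos: [0.5955, -0.011, 0.1108]
orientation: [1.298, -2.857, 0.006]
force: [-0.0, -0.4, -0.0]
opening: 0.0519
```

>>> play_rows([
  [[0,0,-2,0],[0,0,-4,0],[0,0,-6.5,0],[0,0,-6.5,-0.1],[0,0,-6.5,-0.24]],
])

```text
t: 19.15
tool_pos: [0.5966, -0.0108, 0.1774]
orientation: [1.638, -2.678, 0.008]
force: [-0.1, 0.8, 0.5]
opening: 0.0518
```

>>> play_rows([
  [[0,0,0,-0.14],[0,0,0,-0.28],[0,0,0,-0.42],[0,0,0,-0.56],[0,0,0,-0.7]],
], jaw=3)

```text
t: 19.65
tool_pos: [0.5967, -0.0109, 0.1775]
orientation: [2.463, -1.945, 0.006]
force: [0.0, -0.2, 0.6]
opening: 0.0299
```

>>> play_rows([
  [[0,0,0,-0.14],[0,0,0,-0.28],[0,0,0,-0.42],[0,0,0,-0.56],[0,0,0,-0.62]],
])

```text
t: 20.15
tool_pos: [0.5968, -0.0109, 0.1776]
orientation: [2.941, -1.091, 0.005]
force: [-0.4, -0.4, 0.8]
opening: 0.0301
```

```bash
python3 - <<'E'
from plant import *
from h import *
import pickle
s=read_state();p=camera_params("wrist");im,d=read_camera("wrist");pickle.dump((s,p,im,d),open("w10.pkl","wb"))
print(s["tool_pos"],s["q"][5],yaw(s),s["wrist_torque"],s["opening"])
P=pts(p,d);z=P[...,2]
cv2.imwrite("pics/w10.png",im)
m=((z>.153)&(z<.1635)&(np.hypot(P[...,0]-.5956,P[...,1]+.0104)<.024)).astype(np.uint8)
n,l,st,c=cv2.connectedComponentsWithStats(m);C=[]
for i in range(1,n):
    if st[i,4]>60: q=P[l==i];print(st[i],np.round(q.mean(0),4));C.append(q.mean(0))
C=sorted(C,key=lambda v:v[0])
if len(C)==2:
  c=(C[0]+C[1])/2;a=np.arctan2(*(C[1]-C[0])[1::-1]);print(c,a,np.degrees(a))
  print(go(s,[c[0],c[1],.1115],a-np.pi/2))
E
```

```text
[ 0.59679956 -0.01087027  0.17761719] 0.6104652481219113 -0.7105901035658853 [-0.05358822  0.06298457  0.00857273] 0.030131119898519982
[299 229  27  28 692] [ 6.043e-01 -4.000e-04  1.588e-01]
[299 274  26  28 642] [ 0.5873 -0.0197  0.1586]
[ 0.59582932 -0.01002613  0.15869421] 0.848996406470716 48.64391091254536
(array([-0.16, -0.02,  6.61]), np.float64(0.011))
```

View pics/w10.png

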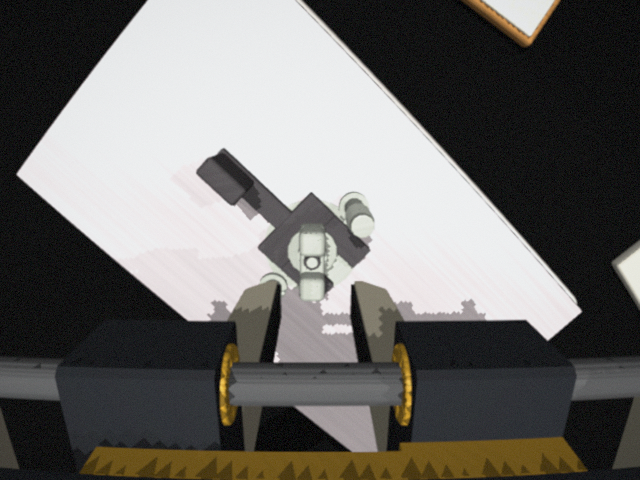

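>>> play_rows([
  [[-0.15,0,2,0.01],[-0.15,0,4,0.01],[-0.15,0,5.5,0.01],[-0.15,0,6.5,0.01],[-0.15,0,6.5,0.01]],
])

```text
t: 20.7
tool_pos: [0.5946, -0.0101, 0.1108]
orientation: [2.935, -1.104, 0.0]
force: [-1.3, -0.6, -0.4]
opening: 0.0299
```

>>> play_rows([
  [[0,0,0,0],[0,0,0,0],[0,0,0,0],[0,0,0,0],[0,0,0,0]],
], jaw=0.8)

```text
t: 21.2
tool_pos: [0.5951, -0.0102, 0.1116]
orientation: [2.936, -1.104, 0.002]
force: [-0.1, 0.3, 3.0]
opening: 0.0148
```

```bash
python3 st.py
```

```text
t 21.2 [ 0.5951 -0.0102  0.1116] yaw -0.7195 F [-0.08  0.35  2.96] T [-0.037  0.202 -0.016] op 0.0148 q6 0.621 tau6 -0.004
```

>>> play_rows([
  [[0,0,0.02,0.1]],
])

```text
t: 21.3
tool_pos: [0.5952, -0.0102, 0.1117]
orientation: [2.877, -1.25, 0.003]
force: [-0.1, -0.8, -0.8]
opening: 0.0147
```

```bash
python3 st.py
```

```text
t 21.3 [ 0.5952 -0.0102  0.1117] yaw -0.8199 F [-0.06 -0.82 -0.8 ] T [-0.079  0.211  0.131] op 0.0147 q6 0.721 tau6 -3.611
```

>>> play_rows([
  [[0,0,0.02,0.1]],
])

```text
t: 21.4
tool_pos: [0.5951, -0.0102, 0.1115]
orientation: [2.808, -1.398, 0.004]
force: [-0.8, -0.2, -1.4]
opening: 0.0148
```

```bash
python3 st.py
```

```text
t 21.4 [ 0.5951 -0.0102  0.1115] yaw -0.9236 F [-0.76 -0.24 -1.41] T [-0.056  0.149  0.173] op 0.0148 q6 0.825 tau6 -2.1
```

>>> play_rows([
  [[0,0,0.02,0.1]],
])

```text
t: 21.5
tool_pos: [0.5952, -0.0103, 0.1114]
orientation: [2.732, -1.542, 0.004]
force: [0.4, 0.4, 0.1]
opening: 0.0147
```

```bash
python3 st.py
```

```text
t 21.5 [ 0.5952 -0.0103  0.1114] yaw -1.0275 F [0.35 0.39 0.1 ] T [-0.028  0.23   0.197] op 0.0147 q6 0.929 tau6 -2.034
```

>>> play_rows([
  [[0,0,0.02,0.1]],
])

```text
t: 21.6
tool_pos: [0.5952, -0.0103, 0.1112]
orientation: [2.648, -1.682, 0.005]
force: [-0.0, -0.8, -0.1]
opening: 0.0148
```

```bash
python3 st.py
```

```text
t 21.6 [ 0.5952 -0.0103  0.1112] yaw -1.1315 F [-0.02 -0.79 -0.06] T [-0.043  0.171  0.262] op 0.0148 q6 1.033 tau6 -1.951
```

>>> play_rows([
  [[0,0,0,0.01]],
])

```text
t: 21.7
tool_pos: [0.5952, -0.0103, 0.1112]
orientation: [2.638, -1.697, 0.005]
force: [1.0, 0.5, -1.2]
opening: 0.0148
```

```bash
python3 - <<'E'
from plant import *
from h import *
T=[]
for i in range(10):
    read_camera("wrist");s=read_state();T.append(s["wrist_torque"][2])
print(np.round(T,3),np.mean(T),s["opening"],yaw(s),s["t"],s["force"])
E
```

```text
[0.144 0.099 0.12  0.178 0.16  0.166 0.2   0.112 0.149 0.153] 0.14807338561584646 0.014477292416272677 -1.1410065563931349 22.2 [ 0.11774398 -0.26103989 -1.36142158]
```

>>> play_rows([
  [[0,0,0.01,0.04]],
])

```text
t: 22.3
tool_pos: [0.5952, -0.0103, 0.1111]
orientation: [2.606, -1.746, 0.005]
force: [-0.1, -0.9, -0.2]
opening: 0.0149
```

```bash
python3 st.py
```

```text
t 22.3 [ 0.5952 -0.0103  0.1111] yaw -1.1807 F [-0.06 -0.85 -0.24] T [-0.068  0.212  0.187] op 0.0149 q6 1.082 tau6 -1.25
```

>>> play_rows([
  [[0,0,0,0],[0,0,0,0],[0,0,0,0],[0,0,0,0]],
], jaw=3)

```text
t: 22.7
tool_pos: [0.5952, -0.0104, 0.1112]
orientation: [2.606, -1.746, 0.005]
force: [-0.2, 0.2, -0.1]
opening: 0.03
```

>>> play_rows([
  [[0,0,-2,0],[0,0,-4,0],[0,0,-6.5,0],[0,0,-6.5,0]],
])

```text
t: 23.1
tool_pos: [0.5977, -0.0102, 0.1807]
orientation: [2.609, -1.747, 0.015]
force: [0.9, -0.1, -0.2]
opening: 0.03
```

```bash
python3 - <<'E'
from plant import *
from h import *
s=read_state();p=camera_params("wrist");im,d=read_camera("wrist")
print(s["tool_pos"],s["q"][5],yaw(s),s["wrist_torque"],s["opening"])
P=pts(p,d);z=P[...,2]
cv2.imwrite("pics/w11.png",cv2.resize(im[140:330,170:410],None,fx=3,fy=3))
m=((z>.153)&(z<.1635)&(np.hypot(P[...,0]-.5956,P[...,1]+.0104)<.024)).astype(np.uint8)
n,l,st,c=cv2.connectedComponentsWithStats(m);C=[]
for i in range(1,n):
    if st[i,4]>60: q=P[l==i];print(st[i],np.round(q.mean(0),4));C.append(q.mean(0))
C=sorted(C,key=lambda v:v[0])
if len(C)==2:
  c=(C[0]+C[1])/2;a=np.arctan2(*(C[1]-C[0])[1::-1]);print(c,a,np.degrees(a))
  print(go(s,[c[0],c[1],.111],a-np.pi/2))
E
```

```text
[ 0.59766232 -0.01017869  0.18066412] 1.0814080697975685 -1.1799171858254387 [-0.05265557  0.15301555 -0.01293058] 0.029954389711952127
[299 231  27  27 645] [ 0.6077 -0.0049  0.1582]
[302 277  26  26 595] [ 0.5845 -0.0161  0.1582]
[ 0.59610051 -0.01051385  0.1582183 ] 0.4534456294227383 25.98052080457605
(array([-0.09,  0.18,  6.97]), np.float64(-0.063))
```

View pics/w11.png

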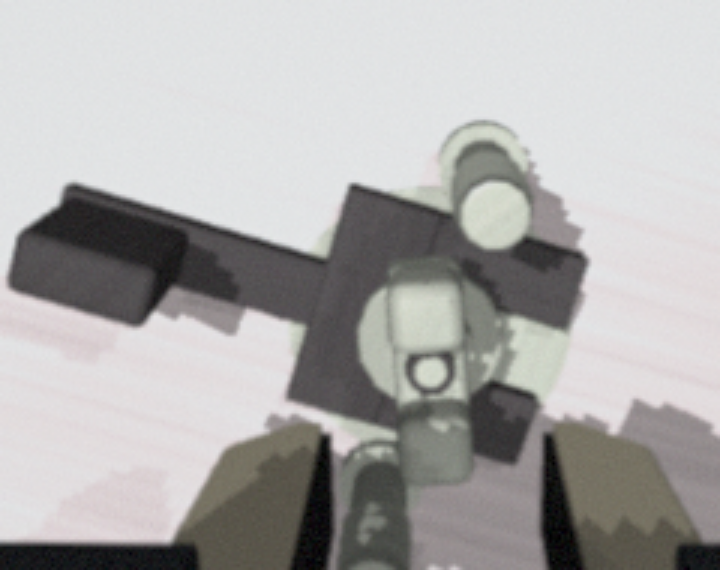

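The nut has turned 0.40 rad in this arc (3.03 in total) and I estimate about 0.25 N m. One reading was low, so I'll regrip and check the breakaway torque with small steps and averaged readings.

>>> play_rows([
  [[-0.1,0.15,2,-0.06],[-0.1,0.15,4,-0.06],[-0.1,0.15,6,-0.06],[-0.1,0.15,6.9,-0.06],[-0.1,0.15,6.9,-0.06]],
])

```text
t: 23.65
tool_pos: [0.5935, -0.01, 0.1068]
orientation: [2.658, -1.666, 0.005]
force: [-0.3, -0.5, -0.5]
opening: 0.0296
```

>>> play_rows([
  [[0,0,0,0],[0,0,0,0],[0,0,0,0],[0,0,0,0],[0,0,0,0]],
], jaw=0.8, squeeze=35)

```text
t: 24.15
tool_pos: [0.5942, -0.0108, 0.1075]
orientation: [2.657, -1.667, 0.008]
force: [1.9, -6.0, -1.1]
opening: 0.0156
```

```bash
cat > av.py <<'E'
from plant import *
from h import *
T=[]
for i in range(8):
    T.append(read_state()["wrist_torque"][2]);read_camera("wrist")
s=read_state();print(np.round(T,3),"mean",round(np.mean(T),3),"op",s["opening"],"yaw",yaw(s),"t",s["t"],s["force"].round(1))
E
python3 av.py
```

```text
[-0.023  0.002 -0.019 -0.014  0.066  0.022 -0.01  -0.049] mean -0.003 op 0.014749099667533067 yaw -1.1202320531692727 t 24.55 [ 2.4 -5.5 -0.3]
```

>>> play_rows([
  [[0,0,0,0.03]],
])

```text
t: 24.65
tool_pos: [0.5942, -0.0108, 0.1076]
orientation: [2.632, -1.708, 0.008]
force: [0.3, -1.0, -4.7]
opening: 0.0153
```

```bash
python3 av.py
```

```text
[0.116 0.052 0.107 0.078 0.067 0.091 0.092 0.063] mean 0.083 op 0.015079319866939958 yaw -1.1500596443246653 t 25.05 [ 0.4 -2.8 -2.4]
```

>>> play_rows([
  [[0,0,0,0.03]],
])

```text
t: 25.15
tool_pos: [0.5942, -0.0108, 0.1075]
orientation: [2.606, -1.746, 0.008]
force: [1.6, -2.4, -2.5]
opening: 0.0152
```

```bash
python3 av.py
```

```text
[0.262 0.192 0.169 0.126 0.151 0.143 0.129 0.118] mean 0.161 op 0.015213940389217171 yaw -1.17994907945065 t 25.55 [ 1.8 -3.2 -1.9]
```

>>> play_rows([
  [[0,0,0,0.02]],
])

```text
t: 25.65
tool_pos: [0.5942, -0.0107, 0.1075]
orientation: [2.589, -1.772, 0.008]
force: [0.1, -3.4, -1.5]
opening: 0.015
```

```bash
python3 av.py
```

```text
[0.267 0.239 0.183 0.173 0.221 0.219 0.126 0.187] mean 0.202 op 0.01539868059525633 yaw -1.1998937617910952 t 26.05 [ 1.  -2.1 -1.8]
```

>>> play_rows([
  [[0,0,0,0],[0,0,0,0],[0,0,0,0],[0,0,0,0]],
], jaw=3)

```text
t: 26.45
tool_pos: [0.5942, -0.0105, 0.1077]
orientation: [2.589, -1.771, 0.008]
force: [0.3, -0.0, 0.3]
opening: 0.0298
```

>>> play_rows([
  [[0,0,-2,0],[0,0,-4,0],[0,0,-7,0],[0,0,-7,0]],
])

```text
t: 26.85
tool_pos: [0.5968, -0.0101, 0.183]
orientation: [2.593, -1.773, 0.019]
force: [0.8, -0.7, 0.6]
opening: 0.0299
```

```bash
python3 - <<'E'
from plant import *
from h import *
s=read_state();p=camera_params("wrist");im,d=read_camera("wrist")
print(s["tool_pos"],yaw(s),s["wrist_torque"],s["opening"])
P=pts(p,d);z=P[...,2]
cv2.imwrite("pics/w12.png",im)
m=((z>.153)&(z<.1635)&(np.hypot(P[...,0]-.5956,P[...,1]+.0104)<.024)).astype(np.uint8)
n,l,st,c=cv2.connectedComponentsWithStats(m);C=[]
for i in range(1,n):
    if st[i,4]>60: q=P[l==i];C.append(q.mean(0))
C=sorted(C,key=lambda v:v[0])
if len(C)==2:
  c=(C[0]+C[1])/2;a=np.arctan2(*(C[1]-C[0])[1::-1]);print(c,a,np.degrees(a))
E
```

```text
[ 0.59681475 -0.01007313  0.18295342] -1.1996921693146845 [-0.04106695  0.08671005  0.02186835] 0.029867184064193843
[ 0.5960532  -0.01054618  0.15813319] 0.42928739939575256 24.596356183523547
```

View pics/w12.png

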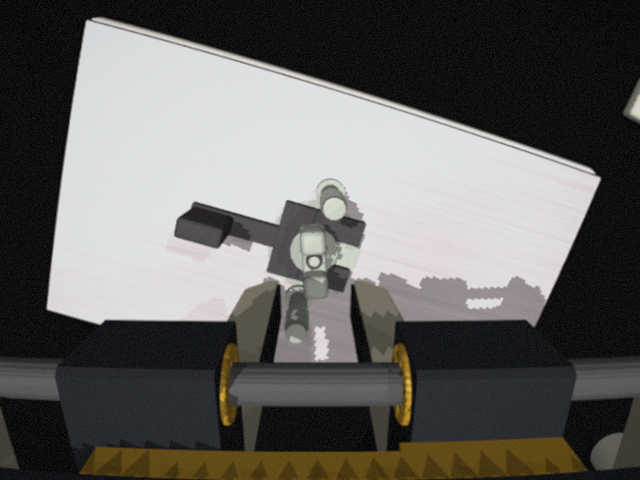

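```bash
python3 - <<'E'
from plant import *
from h import *
p=camera_params("wrist");im,d=read_camera("wrist")
P=pts(p,d);z=P[...,2]
S=np.array([.5956,-.0102]);a=.089;ex=np.array([np.cos(a),np.sin(a)]);ey=np.array([-ex[1],ex[0]])
m=(abs(z-.159)<.003)&(P[...,1]>.03)&(P[...,1]<.09)&(im.max(2)<120)
q=P[m][:,:2]-S;B=np.c_[q@ex,q@ey]*1e3;print(m.sum(),B.mean(0),B.min(0),B.max(0))
for uv in [(290,203),(270,272),(363,224),(345,290)]:
    x=onz(p,[uv],.126)[0,:2]-S;print(uv,np.round([x@ex*1e3,x@ey*1e3],1))
E
```

```text
994 [ 1.11466303 64.29240614] [-5.20310732 51.75030613] [ 6.78480759 77.45228936]
(290, 203) [23.  21.3]
(270, 272) [-22.8  21.9]
(363, 224) [ 22.8 -24.7]
(345, 290) [-21.4 -26.9]
```

>>> play_rows([
  [[0,0,-3,0],[0,0,-6,0],[0,0,-6,0]],
])

```text
t: 27.25
tool_pos: [0.5963, -0.0096, 0.2424]
orientation: [2.593, -1.773, 0.018]
force: [1.0, 0.1, 0.7]
opening: 0.0303
```

```bash
python3 - <<'E'
from plant import *
import cv2
im,d=read_camera("scene");cv2.imwrite("pics/final.png",im)
print(close_job())
E
```

```text
the job is handed in; nothing more can be done
None
```

View pics/final.png

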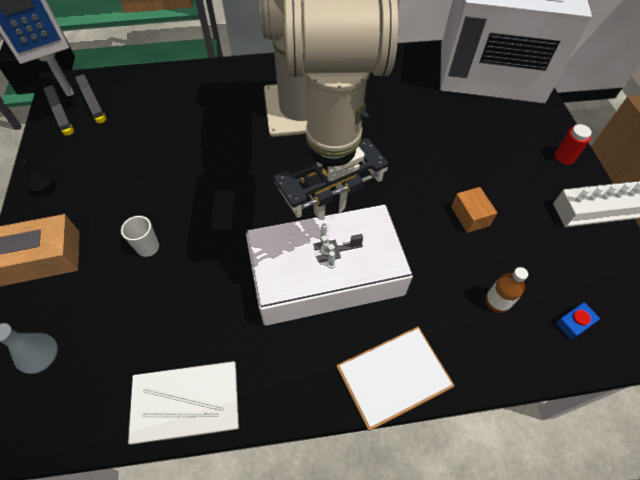

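I handed the job in after about 27 s, with the plate seated under the wing nut and the nut turned to an estimated 0.26 N m (about 20 N of clamping). The final scene picture shows the bottle, box and beaker where they started, and no knock on the hose stubs showed in any force reading.

- **Plate:** I gripped the block, lined the slot up with the bath and slid the plate in until the stud pressed back with about 4 N. The last picture put the plate's origin 0 to 1.5 mm past the stud axis, within what the camera can measure.
- **Nut:** I turned it clockwise in three arcs between the stubs, about 3.05 rad in all. The foot met the plate at about 2.4 rad.
- **Torque:** In a final check with a fresh grip, the torque peaked at 0.26 to 0.27 N m, and the nut turned only another 0.02 rad.

Some things disagreed:
- **Fingertips:** They stood about 25 mm behind the reported tool point, not 11 mm ahead as stated. My first attempt to grip the block closed above it without touching anything, so I used the measured offset from then on.
- **Torque readings:** They were noisy, about 0.03 N m either way, and fell to 0.15–0.20 N m when the arm held still. The 0.26 N m rests on readings while turning and on the measured nut angle. One moving reading, just before the final check, was low at 0.19 N m.

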